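# Cross-stack the primed slats from the lane tray to dry

### The arm

A 6-joint arm with a two-finger parallel gripper is mounted at the origin on a cart in front of the work surface, level with it; the furniture and walls round the work are solid. World frame = base frame: x ahead of the robot, y to its left, z up, the work surface at z = 0. Lengths are in m, angles in rad, forces in N, time in s.
With the tool pointing down it reaches from about 0.375 to 0.9 m from the base axis. Payload 3.1 kg.
Tool frame: the origin (TCP) lies midway between the tips of the shut fingers; the grasp point (between the pads) lies 19 mm behind it; x points along the fingers, z is the direction in which the jaws open and shut, and the axes are right-handed (so a half turn about x gives the same grasp; the last joint's range is limited). The gripper opens to 87 mm and grips with 3 to 60 N. Pads are 19 mm wide; open, the fingers measure 117 mm over their backs; the gripper's body (75 mm by 190 mm) begins 51 mm behind the grasp point.
Start: joints at [1.071, 0.527, 1.433, -0, 1.181, -0.178], TCP at [0.197, 0.593, 0.197] pointing down, gripper open.
Joint ranges: [-3.08, 3.08], [-0.75, 2.2], [0.22, 2.44], [-1.43, 4.57], [0, 2.65], [-2.85, 2.85]. Speed limits (rad/s): [2.79, 2.79, 3.14, 3.14, 3.14, 3.14].

### API

Orientations are given as a unit quaternion [x, y, z, w].
In Python, from rig import readout, imaging, robot gives the robot as it stands. The module is installed in compiled form; this text tells all that it offers.
- The arm moves only by the tool play_rows, never from a script. Its argument "rows" is text: rows parted by semicolons, each of 7 numbers parted by spaces: the turn, a rotation vector about the tool's x, y, z in rad, then the shift along the tool's x, y, z in mm, then the closure, from 0 (fully open) to 1 (shut). In form: ax ay az tx ty tz gripper; .... A call has 1 to 8 rows; each row shifts and turns the commanded pose from where the row before left it, along the tool's axes as they then stand; what a row does not reach is not made up. A row lasts 1/12 s, in which the tool goes at most 41.7 mm and 7.16 degrees, less where a joint would pass 70% of its speed; a pose out of reach is approached as far as the arm can. A call with a gripper value outside its range is refused whole. The fingers move at their own pace and stop on an object; "squeeze" is the grip in N (left out, the last holds). Time passes only in rows, so rows that do not move let the fingers close. It gives the time, the measured TCP pose, the force and the opening at its end, in the units of the state.
- readout.get_obs(): the state, without advancing time (a new reading comes with each control period).
- imaging.camera(name): name is "scene" or "top" or "wrist"; returns the picture (480x640x3 uint8, blue, green, red); there is no depth.
- imaging.camera_info(name): a dict with "K" (3x3 intrinsics, pixels), "world_to_cam" (4x4, takes a point from world to camera coordinates). Camera axes: x right, y down, z forward; pixel columns grow to the right and rows downward; lengths in m; the calibration is good to about 2 mm. A picture is of the moment at which its call begins: read the wrist's pose just before it. camera_info takes no time and is no camera call; for the wrist camera it gives the pose at the moment of the call.
- robot.hand_in(): hands the job in, once; it reports no verdict.
The state is a dict: "time": time; "q": joint angles; "joint_velocities": joint speeds; "joint_torque": joint torques, N m; "position": TCP position; "tool_rot": TCP orientation; "ft_force": force on the tool from outside, world axes, zero at the start; "moment": the same for the moment, N m; "grip_width": finger opening in m.
Only numpy, scipy, OpenCV 4.12 (cv2) and the standard library are available. Lean on these libraries where they do the work, as an engineer would, in place of code of your own. Each camera call takes 0.05 s, during which the arm holds its last target. There are 200 camera calls.

### The job

Stack all the wooden slats from the grey lane tray crosswise on the drying stand: they lie too snugly between the ribs to be gripped, so slide each one out over the tray's lip until it can be gripped and lift it off. Lay them flat, two to a layer and 62 mm apart centre to centre (31 mm either side of the stand's middle) with their ends evenly overhanging: the first pair across the two bearers, the second pair across the first, a fifth slat across the second; an odd last slat goes in either place of its layer. Leave the mug, the carton and the roll of tape alone.

Things in the scene. Friction and masses are not known exactly. Their poses are not given: they have to be found in the camera images.
- lane_tray: fixed grey tray on feet, 231 mm (its x) by 190 mm (its y); origin under its centre on the bench. Deck top 45 mm above the bench, parted by six aluminium ribs, 6 mm thick, 10 mm high, into five lanes along its y, each 39 mm wide, centre lines at x = -90, -45, 0, 45, 90 mm, open at both ends. Slats go out over the +y end (the lip, on the drying stand's side)
- tray_lip (a point): middle of the lip edge of the deck, at deck height; axes as the tray's. Overhanging the lip by 35 to 45 mm a slat does not tip and can be gripped from above across its 34 mm width. It can be pushed along its lane from behind with closed fingertips (the rear end is open too) or dragged by pressing lightly on top
- drying_stand: fixed plywood base, 120 x 120 x 12 mm, with two wooden bearers along its x, each 96 mm long, 22 mm wide, tops 40 mm above the bench, centre lines at y = +31 and -31 mm; origin under its centre on the bench
- stand_top (a point): centre of the stand at the height of the bearers' tops (z = 40 mm); axes as the stand's. Fixed equipment near the stand: a dark drawer cabinet, 205 mm high, left of y = 0.44; a guarded jig, 260 mm high, behind it, beyond x = 0.60. The bench between tray and stand is bare but for the roll of tape: a slat that fell, or was set down to be gripped anew, can be picked straight off the bench
- cross_near (a point): on the stand at x = -31 mm, bearer-top height: the centre of a slat of the 1st or 3rd layer (lying along the stand's y, across the bearers) lies over this or over cross_far
- cross_far (a point): the same at x = +31 mm
- along_left (a point): on the stand at y = +31 mm, bearer-top height: the centre of a slat of the 2nd layer (lying along the stand's x) lies over this or over along_right
- along_right (a point): the same at y = -31 mm
- slat_1: one of four or five identical plain wooden slats, 140 x 34 x 6 mm, 0.03 to 0.06 kg; origin at its centre, x along its length, z through its thickness. At the start it lies flat in a lane of the tray, its leading end 13 to 37 mm back from the lip, below the rib tops, 2.5 mm free each side. None if absent
- slat_2: one of four or five identical plain wooden slats, 140 x 34 x 6 mm, 0.03 to 0.06 kg; origin at its centre, x along its length, z through its thickness. At the start it lies flat in a lane of the tray, its leading end 13 to 37 mm back from the lip, below the rib tops, 2.5 mm free each side. None if absent
- slat_3: one of four or five identical plain wooden slats, 140 x 34 x 6 mm, 0.03 to 0.06 kg; origin at its centre, x along its length, z through its thickness. At the start it lies flat in a lane of the tray, its leading end 13 to 37 mm back from the lip, below the rib tops, 2.5 mm free each side. None if absent
- slat_4: one of four or five identical plain wooden slats, 140 x 34 x 6 mm, 0.03 to 0.06 kg; origin at its centre, x along its length, z through its thickness. At the start it lies flat in a lane of the tray, its leading end 13 to 37 mm back from the lip, below the rib tops, 2.5 mm free each side. None if absent
- slat_5: one of four or five identical plain wooden slats, 140 x 34 x 6 mm, 0.03 to 0.06 kg; origin at its centre, x along its length, z through its thickness. At the start it lies flat in a lane of the tray, its leading end 13 to 37 mm back from the lip, below the rib tops, 2.5 mm free each side. None if absent
- mug: white mug, 92 x 127 x 95 mm, loose, a bystander; origin under its centre
- small_carton_3: small brown carton, 64 x 104 x 41 mm, loose, a bystander; origin under its centre
- masking_tape: roll of masking tape lying flat, 92 mm across, 24 mm high, loose, a bystander; origin under its centre

How it is judged:
By the outcome, as a careful person would: the job done as asked, in the order asked, and still so for the second after the job is handed in, with the robot touching nothing.
Of slat_1, slat_2, slat_3, slat_4, slat_5 only 4 to 5 are there at a start; the rules pass over those that are not, and their reading is None.
At some moment in a run one of slat_4, slat_5 may be knocked a few centimetres aside while the robot is not near it.
Once in a run the grip may slacken for a moment while it holds something.
It also fails if it takes over 210 s, if anything falls off the work surface, if the arm or the gripper's body presses on something with over 40 N, if the wrist force passes 120 N, or if a joint passes its speed limit or range.

## Working session

There is one attempt and no reset: what is moved stays moved. The work goes in short steps, Python scripts to look and compute and a tool call to move; the robot and the scene stay as the last step left them, time stands still between calls to the robot, and variables do not carry over. Pictures are saved under pics/ and viewed, about 12 in all and at most 16, crops included, and the job is handed in when it is done.

Besides the shell and the picture viewer there is one more tool, called after "Request:" as a command line: name --argument value ..., lists and objects as JSON in quotes. play_rows: Moves the arm, as the interface text tells. Its arguments: {"type":"object","properties":{"rows":{"type":"string"},"squeeze":{"type":"number"}},"required":["rows"]}

```bash
mkdir -p pics; cat > h.py <<'E'
import numpy as np, cv2
from rig import readout, imaging, robot
from scipy.spatial.transform import Rotation as R
def snap(name,fn=None):
    info=imaging.camera_info(name); im=imaging.camera(name)
    if fn: cv2.imwrite('pics/'+fn,im)
    return im,info
def px2plane(info,uv,z):
    uv=np.atleast_2d(np.array(uv,float)); K=np.array(info['K']);T=np.array(info['world_to_cam'])
    Rm=T[:3,:3];c=-Rm.T@T[:3,3]
    d=(Rm.T@np.linalg.inv(K)@np.c_[uv,np.ones(len(uv))].T).T
    return c+d*((z-c[2])/d[:,2])[:,None]
def w2px(info,P):
    P=np.atleast_2d(np.array(P,float));T=np.array(info['world_to_cam'])
    q=(T[:3,:3]@P.T).T+T[:3,3];p=(np.array(info['K'])@q.T).T
    return p[:,:2]/p[:,2:]
E
python3 - <<'E'
from h import *
np.set_printoptions(precision=3,suppress=True)
o=readout.get_obs()
for k,v in o.items(): print(k,v)
print(R.from_quat(o['tool_rot']).as_matrix())
for n in ['scene','top','wrist']:
    im,i=snap(n,n+'0.png'); T=np.array(i['world_to_cam']);print(n,-T[:3,:3].T@T[:3,3]);print(T[:3,:3],np.array(i['K'])[0])
E
```

```text
time 0.0
q [ 1.071  0.528  1.434 -0.     1.181 -0.179]
joint_velocities [-0.001 -0.002  0.002 -0.     0.    -0.001]
joint_torque [ -0.002 -44.005 -17.659   0.063   0.058  -0.   ]
position [0.197 0.592 0.196]
tool_rot [-0.414  0.574  0.413  0.573]
ft_force [ 0.208  0.443 -0.304]
moment [-0.011 -0.001 -0.032]
grip_width 0.08699941008837424
[[-0.001 -0.949  0.315]
 [-0.002  0.315  0.949]
 [-1.     0.    -0.002]]
scene [-0.092 -0.732  1.094]
[[ 0.718 -0.696 -0.008]
 [-0.513 -0.522 -0.682]
 [ 0.471  0.494 -0.731]] [543.531   0.    325.355]
top [ 0.384 -0.062  1.117]
[[-0.025 -1.    -0.014]
 [-0.988  0.027 -0.149]
 [ 0.15   0.01  -0.989]] [449.119   0.    314.255]
wrist [0.128 0.616 0.384]
[[ 0.315  0.949 -0.002]
 [ 0.915 -0.304  0.266]
 [ 0.252 -0.085 -0.964]] [429.719   0.    319.772]
```

View pics/top0.png

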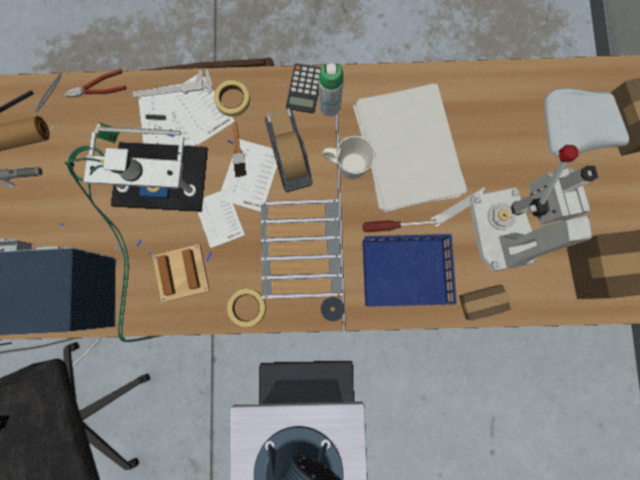

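View pics/scene0.png

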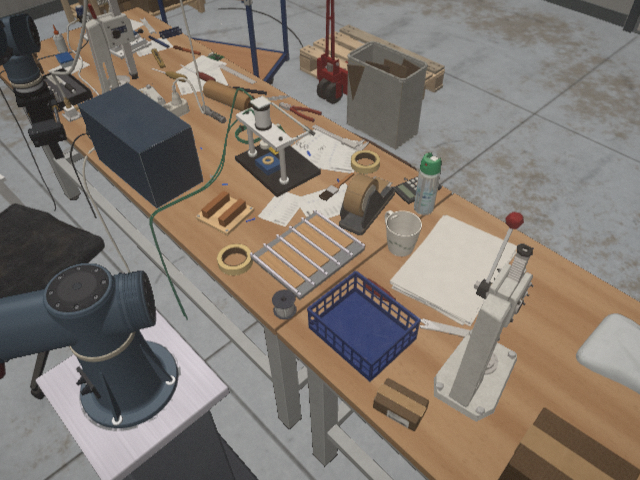

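```bash
python3 - <<'E'
from h import *
np.set_printoptions(precision=3,suppress=True)
im=cv2.imread('pics/top0.png'); i=imaging.camera_info('top')
print(px2plane(i,[[262,205],[340,201],[341,297],[263,298]],0.055)) # approx tray corners
print(px2plane(i,[[152,257],[197,245],[208,290],[164,302]],0.012))
print(px2plane(i,[[247,307],[355,155],[485,302],[300,330]],0.0))
c=im[190:330,140:360]; cv2.imwrite('pics/c1.png',cv2.resize(c,None,fx=3.6,fy=3.6,interpolation=cv2.INTER_CUBIC))
E
```

```text
[[ 0.626  0.073  0.055]
 [ 0.631 -0.116  0.055]
 [ 0.401 -0.11   0.055]
 [ 0.403  0.073  0.055]]
[[0.512 0.353 0.012]
 [0.539 0.241 0.012]
 [0.427 0.213 0.012]
 [0.4   0.32  0.012]]
[[ 0.383  0.119  0.   ]
 [ 0.764 -0.161  0.   ]
 [ 0.38  -0.465  0.   ]
 [ 0.324 -0.01   0.   ]]
```

View pics/c1.png

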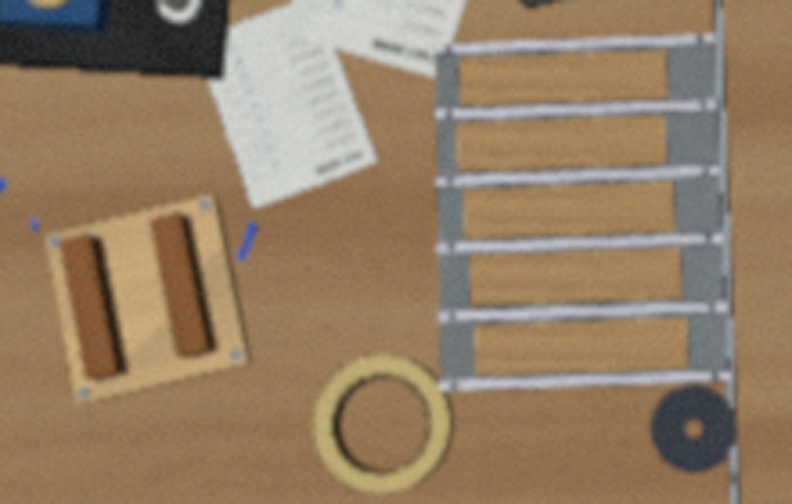

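Request:
play_rows --rows "-0.08 0 0 -38 0 0 1;-0.08 0 0 -38 0 0 1;-0.08 0 0 -38 0 0 1;-0.08 0 0 -10 0 0 1;0 0 0 0 -19.5 -35 1;0 0 0 0 -19.5 -35 1;0 0 0 0 -19.5 -35 1;0 0 0 0 -19.5 -35 1" --squeeze 40

```text
time: 0.82
position: [0.275, 0.4514, 0.3203]
tool_rot: [0.5, -0.5, -0.5, -0.5]
ft_force: [0.4, -0.8, -1.1]
grip_width: 0.0417
```

Request:
play_rows --rows "0 0 0 0 -19.5 -35 1;0 0 0 0 -19.5 -35 1;0 0 0 0 -19.5 -35 1;0 0 0 0 -19.5 -35 1;0 0 0 0 -19.5 -35 1;0 0 0 0 -19.5 -35 1;0 0 0 0 -19.5 -35 1;0 0 0 0 -19.5 -35 1"

```text
time: 1.48
position: [0.431, 0.1711, 0.3205]
tool_rot: [-0.5, 0.5, 0.5, 0.5]
ft_force: [0.3, 1.2, 0.1]
grip_width: 0.0008
```

Request:
play_rows --rows "0 0 0 0 -19.5 -35 1;0 0 0 0 -19.5 -35 1;0 0 0 0 0 0 1;0 0 0 0 0 0 1"

```text
time: 1.82
position: [0.4703, 0.1011, 0.3201]
tool_rot: [-0.498, 0.502, 0.499, 0.501]
ft_force: [-0.1, 0.8, -0.7]
grip_width: 0.0005
```

```bash
cat >> h.py <<'E'
def st():
    o=readout.get_obs(); M=R.from_quat(o['tool_rot']).as_matrix()
    yaw=np.degrees(np.arctan2(M[1,2],M[0,2]))
    print('t%.2f'%o['time'],'P',np.round(1e3*np.array(o['position']),1),'yaw %.2f'%yaw,'tilt',np.round(np.degrees(M[2,1:]),2),'q',np.round(o['q'],2),'F',np.round(o['ft_force'],1),'w %.1f'%(1e3*o['grip_width']))
    return o,M
def go(P,yaw=None):
    "tool-frame shift mm to world P(mm) (measured pose); yaw deg -> turn about tool x first"
    o,M=st()
    d=np.array(P)/1e3-np.array(o['position'])
    y0=np.arctan2(M[1,2],M[0,2]); y1=y0 if yaw is None else np.radians(yaw)
    dy=(y1-y0+np.pi)%(2*np.pi)-np.pi
    z=np.array([np.cos(y1),np.sin(y1),0]);y=np.array([-np.sin(y1),np.cos(y1),0])
    print('turn ax %.3f'%(-dy),' shift x %.1f y %.1f z %.1f'%(-d[2]*1e3,d@y*1e3,d@z*1e3),'(before-turn y %.1f z %.1f)'%(d@M[:,1]*1e3,d@M[:,2]*1e3))
E
python3 - <<'E'
from h import *
st(); im,i=snap('wrist','w1.png')
E
```

```text
t1.82 P [470.3 101.1 320.1] yaw 89.69 tilt [0.06 0.02] q [-0.02  0.19  1.61  0.    1.34 -1.59] F [-0.1  0.8 -0.7] w 0.5
```

View pics/w1.png

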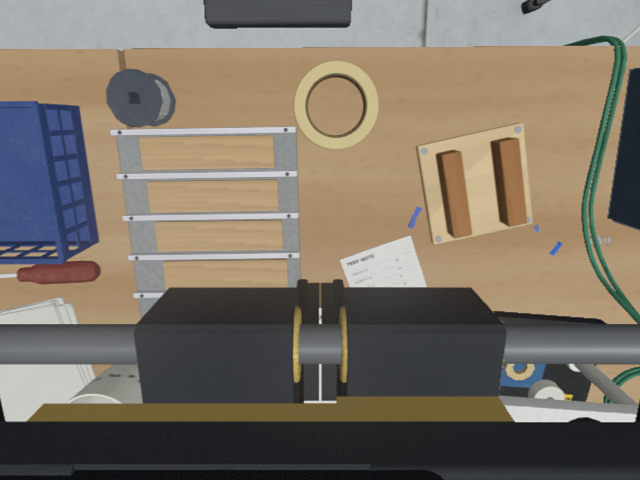

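```bash
python3 - <<'E'
from h import *
np.set_printoptions(precision=1,suppress=True)
im=cv2.imread('pics/w1.png'); i=imaging.camera_info('wrist'); hsv=cv2.cvtColor(im,cv2.COLOR_BGR2HSV)
def rect(m,z,name,amin):
    cs,_=cv2.findContours(m,cv2.RETR_EXTERNAL,cv2.CHAIN_APPROX_NONE)
    for c in cs:
        if cv2.contourArea(c)<amin: continue
        w=px2plane(i,c[:,0,:],z)[:,:2]*1e3
        r=cv2.minAreaRect(w.astype(np.float32)); print(name,np.array(r[0]),np.array(r[1]),'%.2f'%r[2],np.array(cv2.boundingRect(c)))
def roi(m,x0,y0,x1,y1):
    k=np.zeros_like(m);k[y0:y1,x0:x1]=m[y0:y1,x0:x1];return k
for p in [(200,152),(455,200),(480,180),(350,40),(150,160),(200,131),(240,238)]: print(p,hsv[p[1],p[0]])
br=roi(cv2.inRange(hsv,(3,120,40),(14,255,160)),425,130,535,240)
rect(cv2.morphologyEx(br,cv2.MORPH_OPEN,np.ones((3,3))),.04,'bearer',200)
ba=roi(cv2.inRange(hsv,(8,60,165),(30,140,255)),405,115,545,255)|br
rect(cv2.morphologyEx(ba,cv2.MORPH_OPEN,np.ones((3,3))),.012,'base',3000)
rb=roi(cv2.inRange(hsv,(0,0,165),(180,40,255)),105,120,305,305)
rect(cv2.morphologyEx(rb,cv2.MORPH_CLOSE,np.ones((3,7))),.055,'rib',200)
sl=roi(cv2.inRange(hsv,(8,70,120),(30,255,255)),125,134,292,290)
rect(cv2.morphologyEx(sl,cv2.MORPH_OPEN,np.ones((3,3))),.051,'slat',800)
tp=roi(cv2.inRange(hsv,(20,60,120),(35,200,255)),285,55,385,155)
rect(tp,.024,'tape',500)
E
```

```text
(200, 152) [ 18  87 184]
(455, 200) [ 14 127 159]
(480, 180) [ 19  70 204]
(350, 40) [ 94  11 179]
(150, 160) [ 17  86 183]
(200, 131) [115   7 207]
(240, 238) [ 18  87 185]
bearer [479.5 315.4] [20.2 37. ] 70.83 [501 181  23  34]
bearer [457.1 246.6] [56.8 23.6] 14.40 [438 153  28  51]
bearer [426.7 302. ] [27.3 21.4] 27.73 [493 138  27  23]
base [472.9 286. ] [177.  161.9] 89.82 [405 115 140 140]
rib [541.9 -15.4] [  5.9 189.8] 0.74 [128 253 172   8]
rib [496.9 -16.6] [  6.  189.4] 0.64 [122 213 176   8]
rib [452. -17.] [  5.9 189.6] 0.76 [116 171 181   9]
rib [406.9 -17.4] [  6.2 190. ] 0.77 [110 126 186  10]
slat [563.7  -4.2] [ 33.8 139. ] 0.31 [163 259 125  30]
slat [519.   -8.7] [ 33.9 138.9] 0.72 [155 220 128  31]
slat [475.  -12.4] [ 33.7 139.2] 0.69 [147 180 131  33]
slat [429.  -15.4] [ 33.5 139.3] 0.73 [139 135 135  35]
tape [381.7 120.3] [91.3 91.2] 45.36 [294  60  85  90]
```

```bash
python3 - <<'E'
from h import *
np.set_printoptions(precision=1,suppress=True)
im=cv2.imread('pics/w1.png'); i=imaging.camera_info('wrist')
hsv=cv2.cvtColor(im,cv2.COLOR_BGR2HSV)
c=np.array([[417,146],[523,124],[533,221],[433,243]])
print(px2plane(i,c,.012)[:,:2]*1e3, px2plane(i,c,.012).mean(0)*1e3)
m=np.zeros(hsv.shape[:2],np.uint8); r=(slice(115,255),slice(410,545))
m[r]=((hsv[r][...,1]>105)&(hsv[r][...,2]<185)).astype(np.uint8)*255
# only within base polygon shrunk
k=np.zeros_like(m);cv2.fillPoly(k,[(c.mean(0)+(c-c.mean(0))*.95).astype(np.int32)],255);m&=k
m=cv2.morphologyEx(m,cv2.MORPH_OPEN,np.ones((3,3)))
for q in cv2.findContours(m,cv2.RETR_EXTERNAL,cv2.CHAIN_APPROX_NONE)[0]:
    if cv2.contourArea(q)<300: continue
    w=px2plane(i,q[:,0,:],.04)[:,:2]*1e3; print(cv2.minAreaRect(w.astype(np.float32)),cv2.boundingRect(q))
crop=im[110:260,400:550]; mm=cv2.cvtColor(m[110:260,400:550],cv2.COLOR_GRAY2BGR)
cv2.imwrite('pics/c2.png',cv2.resize(np.hstack([crop,mm]),None,fx=2.6,fy=2.6,interpolation=cv2.INTER_CUBIC))
E
```

```text
[[425.5 213. ]
 [401.8 330.1]
 [513.1 355.6]
 [539.8 238.7]] [470.  284.4  12. ]
((475.571044921875, 250.36599731445312), (96.01782989501953, 26.33745002746582), 12.581182479858398) (437, 150, 35, 87)
((462.3384704589844, 309.18560791015625), (95.50346374511719, 29.342037200927734), 12.608142852783203) (491, 138, 35, 87)
```

View pics/c2.png

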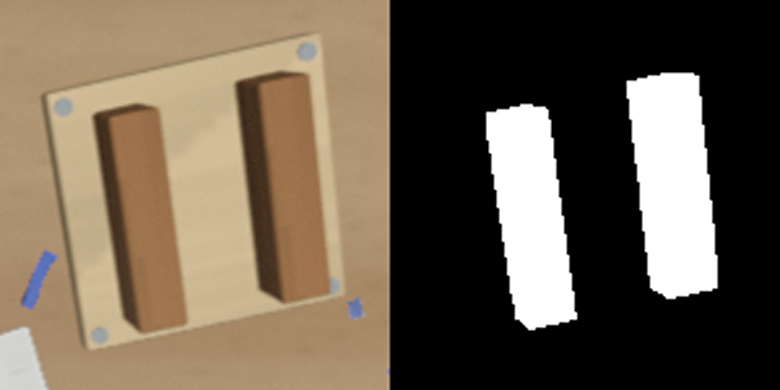

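Request:
play_rows --rows "-0.018 0 0 0 6.5 -34.5 1;0 0 0 0 6.5 -34.5 1;0 0 0 0 6.5 -34.5 1;0 0 0 0 6.5 -34.5 1;0 0 0 0 6.5 -34.5 1;0 0 0 0 6.5 -34.5 1;0 0 0 30 0 0 1;0 0 0 38 0 0 1"

```text
time: 2.53
position: [0.436, -0.1062, 0.2546]
tool_rot: [0.507, -0.495, -0.501, -0.497]
ft_force: [0.5, -0.2, -1.3]
grip_width: 0.0006
```

Request:
play_rows --rows "0 0 0 38 0 0 1;0 0 0 38 0 0 1;0 0 0 38 0 0 1;0 0 0 38 0 0 1;0 0 0 30 0 0 1;0 0 0 10 0 0 1;0 0 0 0 0 0 1"

```text
time: 3.12
position: [0.4314, -0.1018, 0.0582]
tool_rot: [-0.502, 0.496, 0.507, 0.494]
ft_force: [-0.5, -0.1, -0.6]
grip_width: 0.0007
```

```bash
python3 - <<'E'
from h import *
go([430.7,-106,47],90.75); snap('wrist','w2.png')
E
```

```text
t3.12 P [ 431.4 -101.8   58.2] yaw 91.12 tilt [0.35 0.21] q [-0.49  0.54  2.    0.    0.61 -2.08] F [-0.5 -0.1 -0.6] w 0.7
turn ax 0.007  shift x 11.2 y 0.8 z -4.2 (before-turn y 0.7 z -4.2)
```

View pics/w2.png

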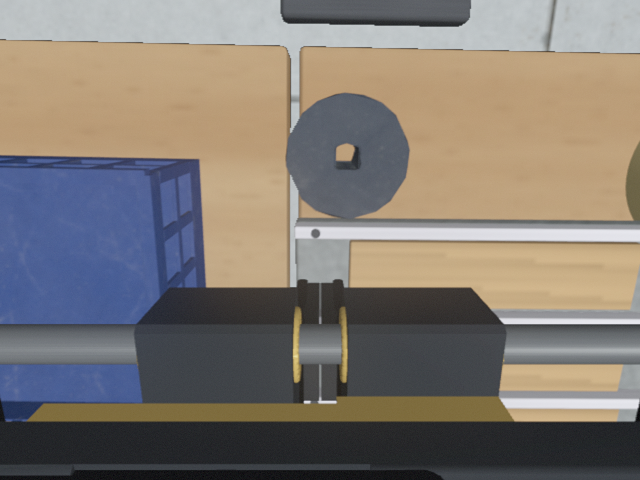

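Request:
play_rows --rows "0.006 0 0 0 0.8 -3 1;0 0 0 6 0 0 1;0 0 0 5.5 0 0 1;0 0 0 0 0 0 1;0 0 0 0 0 10 1;0 0 0 0 0 10 1;0 0 0 0 0 10 1;0 0 0 0 0 10 1"

```text
time: 3.83
position: [0.4321, -0.0663, 0.0492]
tool_rot: [-0.503, 0.497, 0.503, 0.497]
ft_force: [-0.0, -0.0, 0.9]
grip_width: 0.0004
```

```bash
python3 - <<'E'
from h import *
go([430,-37,47],90.75)
E
```

```text
t3.83 P [432.1 -66.3  49.2] yaw 90.66 tilt [0.01 0.01] q [-0.41  0.56  2.02  0.    0.56 -1.99] F [-0.  -0.   0.9] w 0.4
turn ax -0.002  shift x 2.2 y 1.7 z 29.3 (before-turn y 1.7 z 29.3)
```

Request:
play_rows --rows "0 0 0 1.5 1.5 0 1;0 0 0 0 0 8 1;0 0 0 0 0 8 1;0 0 0 0 0 8 1;0 0 0 0 0 4 1;0 0 0 0 0 0 1;0 0 0 0 0 0 1"

```text
time: 4.42
position: [0.4307, -0.0395, 0.0476]
tool_rot: [0.503, -0.497, -0.503, -0.497]
ft_force: [0.7, -0.5, 0.1]
grip_width: 0.0006
```

```bash
cat >> h.py <<'E'
def slats(fn,z=.051,box=(0,100,640,287)):
    im,i=snap('wrist',fn); hsv=cv2.cvtColor(im,cv2.COLOR_BGR2HSV)
    rects(im,i,z,box)
def rects(im,i,z,box,lo=(8,70,120),hi=(30,255,255),amin=800):
    hsv=cv2.cvtColor(im,cv2.COLOR_BGR2HSV)
    m=cv2.inRange(hsv,lo,hi); k=np.zeros_like(m);x0,y0,x1,y1=box;k[y0:y1,x0:x1]=m[y0:y1,x0:x1]
    k=cv2.morphologyEx(k,cv2.MORPH_OPEN,np.ones((3,3)))
    for c in cv2.findContours(k,cv2.RETR_EXTERNAL,cv2.CHAIN_APPROX_NONE)[0]:
        if cv2.contourArea(c)<amin: continue
        w=(px2plane(i,c[:,0,:],z)[:,:2]*1e3).astype(np.float32)
        r=cv2.minAreaRect(w); print('rect c',np.round(r[0],1),np.round(r[1],1),'%.2f'%r[2],'px',cv2.boundingRect(c),'y %.1f..%.1f'%(w[:,1].min(),w[:,1].max()))
E
python3 - <<'E'
from h import *
st(); snap('wrist','w3.png')
E
```

```text
t4.42 P [430.7 -39.5  47.6] yaw 90.69 tilt [-0.01 -0.01] q [-0.35  0.56  2.04 -0.    0.55 -1.93] F [ 0.7 -0.5  0.1] w 0.6
```

View pics/w3.png

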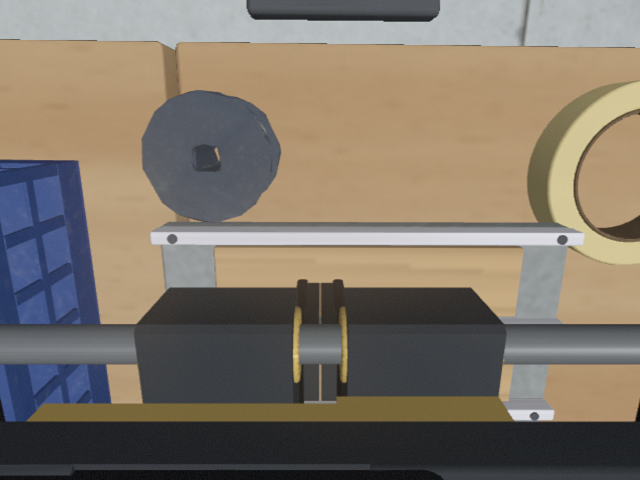

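```bash
python3 - <<'E'
from h import *
i=imaging.camera_info('wrist'); P=readout.get_obs()['position']
print(w2px(i,[P,[P[0],P[1],P[2]+.05],[.407,.0777,.055],[.4066,-.112,.055],[.430,.055,.051],[.430,-.085,.051]]))
im=cv2.imread('pics/w3.png'); rects(im,i,.051,(180,246,600,270),amin=100)
T=np.array(i['world_to_cam']);print(-T[:3,:3].T@T[:3,3]);
c=im[220:430,140:600];cv2.imwrite('pics/c3.png',cv2.resize(c,None,fx=1.7,fy=1.7))
E
```

```text
[[319.89574114 280.04304573]
 [319.9752753  330.59242173]
 [588.98786282 237.92338033]
 [154.72540889 232.25086595]
 [525.64168752 283.22952071]
 [221.41547867 279.98583332]]
rect c [417.3  79.5] [10.9 15.8] 0.65 px (565, 246, 35, 24) y 71.6..87.5
rect c [418.4 -18.1] [ 10.9 139.3] 0.65 px (214, 246, 309, 24) y -87.7..51.6
[ 0.35848801 -0.04068509  0.23621023]
```

View pics/c3.png

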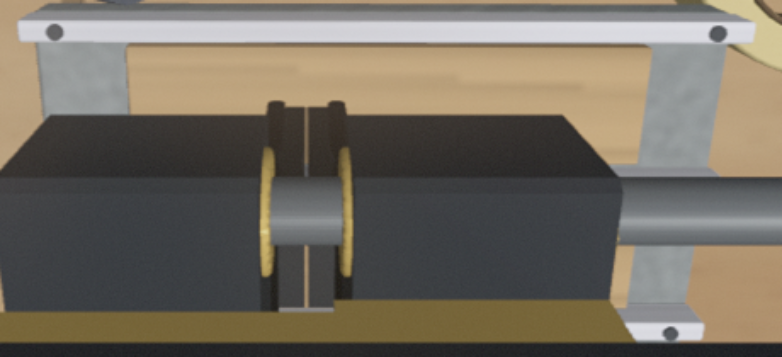

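Request:
play_rows --rows "0 0 0 1 0 0 1;0 0 0 1 0 0 1;0 0 0 0 0 0 1"

```text
time: 4.72
position: [0.4306, -0.04, 0.0454]
tool_rot: [-0.503, 0.497, 0.503, 0.497]
ft_force: [0.2, -0.3, 0.6]
grip_width: 0.0007
```

Request:
play_rows --rows "0 0 0 1 0 0 1;0 0 0 0 0 0 1"

```text
time: 4.88
position: [0.4305, -0.0398, 0.0444]
tool_rot: [-0.503, 0.497, 0.503, 0.497]
ft_force: [-1.0, -0.4, 0.0]
grip_width: 0.0005
```

Request:
play_rows --rows "0 0 0 1 0 0 1;0 0 0 0 0 0 1"

```text
time: 5.05
position: [0.4305, -0.0397, 0.0434]
tool_rot: [-0.503, 0.497, 0.503, 0.497]
ft_force: [-0.0, 1.1, 0.3]
grip_width: 0.0005
```

Request:
play_rows --rows "0 0 0 1 0 0 1;0 0 0 0 0 0 1"

```text
time: 5.22
position: [0.4305, -0.0397, 0.0424]
tool_rot: [-0.503, 0.497, 0.503, 0.497]
ft_force: [0.0, 0.1, -0.2]
grip_width: 0.0007
```

Request:
play_rows --rows "0 0 0 1 0 0 1;0 0 0 0 0 0 1"

```text
time: 5.38
position: [0.4305, -0.0396, 0.0414]
tool_rot: [-0.503, 0.497, 0.503, 0.497]
ft_force: [-0.8, 0.3, -0.3]
grip_width: 0.0005
```

```bash
python3 - <<'E'
from h import *
st(); im,i=snap('wrist','w4.png')
rects(im,i,.051,(180,246,600,270),amin=100)
im,i=snap('scene','s4.png');print(w2px(i,[readout.get_obs()['position']]))
c=im[190:310,220:390];cv2.imwrite('pics/c4.png',cv2.resize(c,None,fx=4.5,fy=4.5,interpolation=cv2.INTER_CUBIC))
E
```

```text
t5.38 P [430.5 -39.6  41.4] yaw 90.65 tilt [0.01 0.  ] q [-0.35  0.57  2.04 -0.    0.53 -1.93] F [-0.8  0.3 -0.3] w 0.5
rect c [417.1 -17.8] [  8.8 139.3] 0.63 px (211, 250, 319, 20) y -87.4..51.8
rect c [415.8  77.1] [11.1 10.9] 9.59 px (574, 246, 26, 24) y 71.8..83.4
[[286.08258752 275.46206149]]
```

View pics/c4.png

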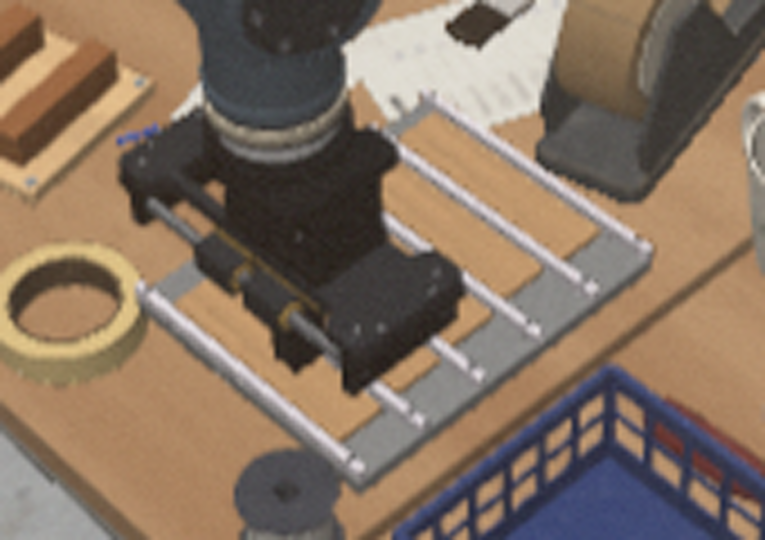

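Request:
play_rows --rows "0 0 0 1.5 0 0 1;0 0 0 0 0 0 1"

```text
time: 5.65
position: [0.4305, -0.0396, 0.0399]
tool_rot: [-0.503, 0.497, 0.503, 0.497]
ft_force: [0.6, 0.9, 0.0]
grip_width: 0.0001
```

Request:
play_rows --rows "0 0 0 1.5 0 0 1;0 0 0 0 0 0 1"

```text
time: 5.82
position: [0.4305, -0.0396, 0.0384]
tool_rot: [-0.503, 0.497, 0.503, 0.497]
ft_force: [-0.4, 0.6, -1.4]
grip_width: 0.0008
```

Request:
play_rows --rows "0 0 0 1.5 0 0 1;0 0 0 0 0 0 1"

```text
time: 5.98
position: [0.4305, -0.0397, 0.0368]
tool_rot: [-0.503, 0.497, 0.503, 0.497]
ft_force: [0.1, -0.0, 0.5]
grip_width: 0.0004
```

Request:
play_rows --rows "0 0 0 1.5 0 0 1;0 0 0 0 0 0 1"

```text
time: 6.15
position: [0.4305, -0.0397, 0.0354]
tool_rot: [-0.503, 0.497, 0.503, 0.497]
ft_force: [-0.4, -0.6, 0.4]
grip_width: 0.0008
```

Request:
play_rows --rows "0 0 0 1.5 0 0 1;0 0 0 0 0 0 1"

```text
time: 6.32
position: [0.4305, -0.0396, 0.0339]
tool_rot: [-0.503, 0.497, 0.503, 0.497]
ft_force: [-0.4, -0.1, 0.4]
grip_width: 0.0002
```

Request:
play_rows --rows "0 0 0 1 0 0 1;0 0 0 0 0 0 1"

```text
time: 6.48
position: [0.4305, -0.0396, 0.0329]
tool_rot: [-0.503, 0.497, 0.503, 0.497]
ft_force: [0.5, 0.3, -0.3]
grip_width: 0.0008
```

Request:
play_rows --rows "0 0 0 1 0 0 1;0 0 0 0 0 0 1"

```text
time: 6.65
position: [0.4305, -0.0397, 0.0319]
tool_rot: [-0.503, 0.497, 0.503, 0.497]
ft_force: [-0.2, -0.2, -0.0]
grip_width: 0.0002
```

```bash
python3 - <<'E'
from h import *
st(); im,i=snap('wrist','w5.png')
rects(im,i,.051,(180,246,600,275),amin=100)
im,i=snap('scene','s5.png');print(w2px(i,[readout.get_obs()['position']]))
c=im[230:310,240:340];cv2.imwrite('pics/c5.png',cv2.resize(c,None,fx=6,fy=6,interpolation=cv2.INTER_CUBIC))
E
```

```text
t6.65 P [430.5 -39.7  31.9] yaw 90.64 tilt [0.01 0.  ] q [-0.35  0.59  2.04 -0.    0.5  -1.93] F [-0.2 -0.2 -0. ] w 0.2
rect c [415.8  74.3] [7.1 5.6] 1.08 px (586, 258, 14, 17) y 71.5..77.2
rect c [416.6 -17.8] [  7.5 139.3] 0.63 px (206, 257, 335, 18) y -87.4..51.8
[[286.3391532  277.85222408]]
```

View pics/c5.png

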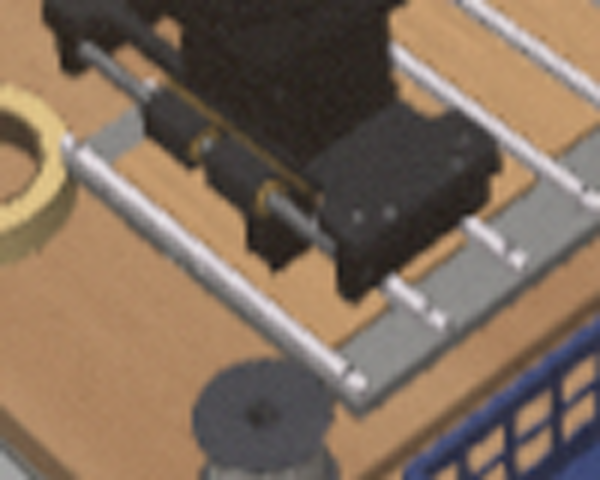

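```bash
python3 - <<'E'
from h import *
i=imaging.camera_info('scene')
P=[[.4305+dx,-.0397+dy,z] for z in (.032,.042,.051,.06) for dx,dy in ((-.0095,-.012),(-.0095,.012))]
print(np.c_[np.array(P)*1e3,w2px(i,P)].round(1))
print('lip corner rib1 ends',w2px(i,[[.4081,-.112,.055],[.4056,.0777,.055]]).round(1))
im=cv2.imread('pics/w5.png');c=im[240:330,240:400];cv2.imwrite('pics/c6.png',cv2.resize(cv2.convertScaleAbs(c,alpha=2.5,beta=20),None,fx=5,fy=5,interpolation=cv2.INTER_CUBIC))
E
```

```text
[[421.  -51.7  32.  286.6 282.6]
 [421.  -27.7  32.  280.3 277.3]
 [421.  -51.7  42.  286.4 280.1]
 [421.  -27.7  42.  280.  274.8]
 [421.  -51.7  51.  286.2 277.8]
 [421.  -27.7  51.  279.8 272.5]
 [421.  -51.7  60.  286.  275.5]
 [421.  -27.7  60.  279.5 270.1]]
lip corner rib1 ends [[298.7 293.7]
 [248.2 252. ]]
```

View pics/c6.png

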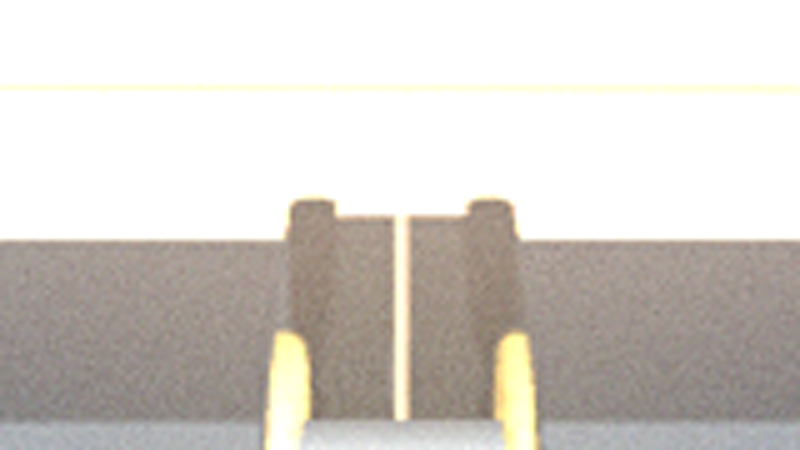

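Request:
play_rows --rows "0 0 0 1.5 0 0 1;0 0 0 0 0 0 1"

```text
time: 6.92
position: [0.4305, -0.0397, 0.0304]
tool_rot: [-0.503, 0.497, 0.503, 0.497]
ft_force: [0.1, -0.0, -0.1]
grip_width: 0.0005
```

Request:
play_rows --rows "0 0 0 1.5 0 0 1;0 0 0 0 0 0 1"

```text
time: 7.08
position: [0.4305, -0.0396, 0.0289]
tool_rot: [-0.503, 0.497, 0.503, 0.497]
ft_force: [0.4, 0.0, 0.1]
grip_width: 0.0003
```

Request:
play_rows --rows "0 0 0 1.5 0 0 1;0 0 0 0 0 0 1"

```text
time: 7.25
position: [0.4305, -0.0396, 0.0274]
tool_rot: [-0.503, 0.497, 0.503, 0.497]
ft_force: [0.4, 0.2, 0.5]
grip_width: 0.0003
```

Request:
play_rows --rows "0 0 0 1 0 0 1;0 0 0 0 0 0 1"

```text
time: 7.42
position: [0.4305, -0.0396, 0.0264]
tool_rot: [-0.503, 0.497, 0.503, 0.497]
ft_force: [-1.3, -1.1, 1.0]
grip_width: 0.0003
```

Request:
play_rows --rows "0 0 0 0.8 0 0 1;0 0 0 0 0 0 1"

```text
time: 7.58
position: [0.4305, -0.0397, 0.0257]
tool_rot: [-0.503, 0.497, 0.503, 0.497]
ft_force: [0.7, -1.3, -1.2]
grip_width: 0.0009
```

Request:
play_rows --rows "0 0 0 0.8 0 0 1;0 0 0 0 0 0 1"

```text
time: 7.75
position: [0.4306, -0.0397, 0.0254]
tool_rot: [0.503, -0.497, -0.503, -0.497]
ft_force: [-0.8, 0.6, 5.8]
grip_width: 0.0002
```

Request:
play_rows --rows "0 0 0 0.8 0 0 1;0 0 0 0 0 0 1"

```text
time: 7.92
position: [0.4306, -0.0397, 0.0254]
tool_rot: [0.503, -0.497, -0.502, -0.497]
ft_force: [-2.3, 0.5, 15.5]
grip_width: 0.0007
```

Request:
play_rows --rows "0 0 0 0.8 0 0 1;0 0 0 0 0 0 1"

```text
time: 8.08
position: [0.4307, -0.0397, 0.0253]
tool_rot: [0.503, -0.497, -0.502, -0.497]
ft_force: [-2.4, 0.2, 23.9]
grip_width: 0.0004
```

```bash
python3 - <<'E'
from h import *
st(); im,i=snap('scene','s6.png')
print(w2px(i,[[.421,-.0517,z] for z in (.04,.045,.051,.056)]).round(1))
g=cv2.cvtColor(im,cv2.COLOR_BGR2GRAY)
for u in (282,284,285,286): print(u,g[262:290,u])
im,i=snap('wrist','w6.png'); rects(im,i,.051,(180,240,600,275),amin=100)
E
```

```text
t8.08 P [430.7 -39.7  25.3] yaw 90.66 tilt [-0.08 -0.04] q [-0.35  0.61  2.05 -0.    0.48 -1.93] F [-2.4  0.2 23.9] w 0.4
[[286.4 280.6]
 [286.3 279.4]
 [286.2 277.8]
 [286.  276.5]]
282 [ 59  57  57  63  62  50  44  44  39  43  42  43 125 159 155 153 185 215
 187 145 122 106  93 126 147 147 146 127]
284 [ 96 117 103  85  80  69  45  39  44  43  44  42  46  93 136 151 154 162
 196 218 183 140 123  97 100 131 146 118]
285 [ 89 105 104 101  81  63  40  39  40  42  43  40  40  41  68 129 156 138
 180 217 204 171 138 120  93 111 135 119]
286 [ 73  79 107 113  96  71  48  40  37  41  37  39  45  38  52 121 153 156
 140 185 216 201 158 138 116  93 111 113]
rect c [415.4 -17.8] [  5.1 139.2] 0.66 px (202, 262, 347, 13) y -87.3..51.8
```

Request:
play_rows --rows "0 0 0 -1 0 0 1;0 0 0 0 0 6 1;0 0 0 0 0 8 1;0 0 0 0 0 8 1;0 0 0 0 0 8 1;0 0 0 0 0 0 1"

```text
time: 8.68
position: [0.4328, -0.0098, 0.0254]
tool_rot: [0.505, -0.496, -0.501, -0.498]
ft_force: [1.4, 1.2, 11.1]
grip_width: 0.0006
```

```bash
python3 - <<'E'
from h import *
st(); im,i=snap('wrist','w7.png'); rects(im,i,.051,(100,240,639,275),amin=100)
E
```

```text
t8.68 P [432.8  -9.8  25.4] yaw 90.69 tilt [-0.32 -0.11] q [-0.28  0.61  2.05 -0.    0.48 -1.86] F [ 1.4  1.2 11.1] w 0.6
rect c [412.6  29.6] [ 14.2 176.6] 0.72 px (199, 240, 440, 35) y -58.6..118.0
```

Request:
play_rows --rows "0 0 0 0 -0.5 9 1;0 0 0 0 -0.5 9 1;0 0 0 0 -0.5 9 1;0 0 0 0 0 8 1;0 0 0 0 0 0 1;0 0 0 -20 0 0 1;0 0 0 -30 0 0 1;0 0 0 -38 0 0 0.3"

```text
time: 9.4
position: [0.4295, 0.0259, 0.1118]
tool_rot: [-0.501, 0.498, 0.504, 0.496]
ft_force: [1.0, -0.1, -0.5]
grip_width: 0.003
```

Request:
play_rows --rows "0.12 0 0 -30 0 0 0.4;0.12 0 0 0 0 0 0.4;0.12 0 0 0 0 0 0.4;0.12 0 0 0 0 0 0.4;0.12 0 0 0 0 0 0.4;0.12 0 0 0 0 0 0.4;0.12 0 0 0 0 0 0.4;0.12 0 0 0 0 0 0.4"

```text
time: 10.07
position: [0.4311, 0.0256, 0.1422]
tool_rot: [-0.214, 0.674, 0.214, 0.674]
ft_force: [-0.5, 0.2, 0.7]
grip_width: 0.0493
```

Request:
play_rows --rows "0.12 0 0 0 0 0 0.4;0.12 0 0 0 0 0 0.4;0.12 0 0 0 0 0 0.4;0.12 0 0 0 0 0 0.4;0.12 0 0 0 0 0 0.4;0 0 0 0 0 0 0.4;0 0 0 0 0 0 0.4"

```text
time: 10.65
position: [0.4311, 0.0256, 0.1422]
tool_rot: [-0.009, 0.707, 0.009, 0.707]
ft_force: [0.4, -0.6, 0.1]
grip_width: 0.0523
```

```bash
python3 - <<'E'
from h import *
go([429,96,140],0.7); im,i=snap('wrist','w8.png')
E
```

```text
t10.65 P [431.1  25.6 142.2] yaw 1.45 tilt [ 0.01 -0.03] q [-0.2   0.36  1.96  0.    0.82 -0.23] F [ 0.4 -0.6  0.1] w 52.3
turn ax 0.013  shift x 2.2 y 70.5 z -1.2 (before-turn y 70.5 z -0.3)
```

View pics/w8.png

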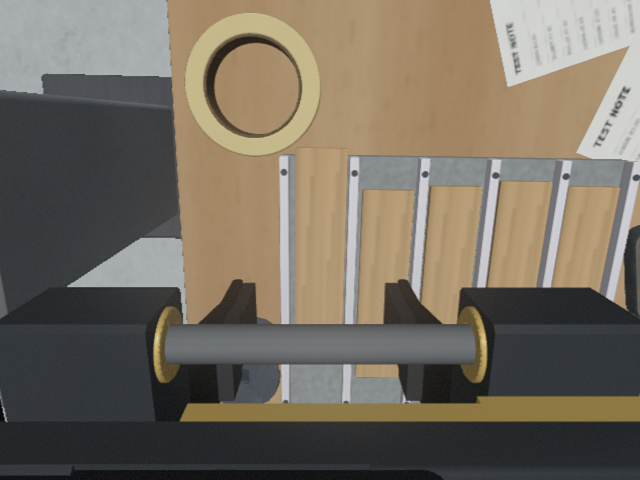

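Request:
play_rows --rows "0.012 0 0 0 -34 -0.5 1;0 0 0 0 -34 0 1;0 0 0 0 -34 0 1;0 0 0 38 0 0 1;0 0 0 38 0 0 1;0 0 0 25 0 0 1;0 0 0 0 0 0 1;0 0 0 0 0 0 1"

```text
time: 11.37
position: [0.4313, -0.0763, 0.0405]
tool_rot: [-0.003, 0.708, 0.004, 0.706]
ft_force: [-0.9, 0.6, 0.1]
grip_width: 0.0069
```

```bash
python3 - <<'E'
from h import *
i0=imaging.camera_info('wrist')
go([430.3,-76,22.5],0.75); im,i=snap('wrist','w9.png'); rects(im,i,.051,(250,0,400,280),amin=100)
im=cv2.imread('pics/w9.png');cv2.imwrite('pics/w9s.png',im)
E
```

```text
t11.37 P [431.3 -76.3  40.5] yaw 0.64 tilt [ 0.09 -0.2 ] q [-0.43  0.58  2.02 -0.    0.54 -0.44] F [-0.9  0.6  0.1] w 6.9
turn ax -0.002  shift x 18.0 y 0.3 z -1.0 (before-turn y 0.3 z -0.9)
rect c [403. -22.] [ 3.4 66.3] 0.51 px (250, 80, 9, 164) y -55.1..11.1
rect c [460.3 -15.7] [  6.2 111. ] 3.43 px (385, 0, 15, 280) y -71.0..39.8
rect c [432.3  -9.4] [33.6 98. ] 0.59 px (279, 0, 90, 252) y -58.6..39.7
```

View pics/w9s.png

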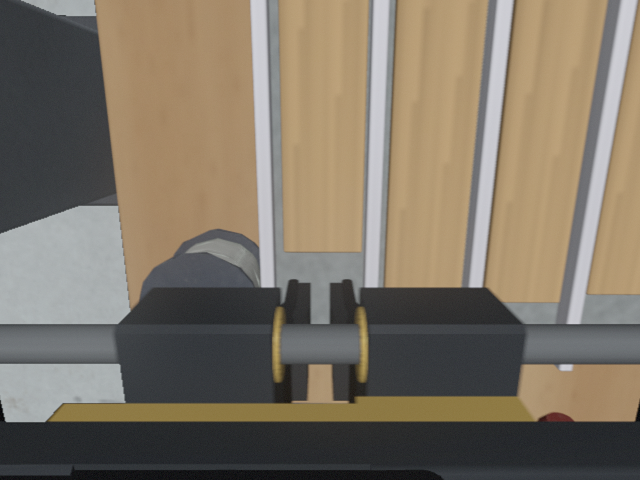

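Request:
play_rows --rows "0 0 0 18 0 0 1;0 0 0 0 0 0 1;0 0 0 0 8 0 1;0 0 0 0 8 0 1;0 0 0 0 9 0 1;0 0 0 0 9 0 1;0 0 0 0 8 0 1;0 0 0 0 0 0 1"

```text
time: 12.08
position: [0.4312, -0.0327, 0.0237]
tool_rot: [-0.004, 0.707, 0.005, 0.707]
ft_force: [0.5, 1.3, 0.4]
grip_width: 0.0003
```

```bash
python3 - <<'E'
from h import *
go([430,-34,22],0.75); im,i=snap('wrist','w10.png'); rects(im,i,.051,(270,0,372,280),amin=100)
E
```

```text
t12.08 P [431.2 -32.7  23.7] yaw 0.71 tilt [ 0.02 -0.04] q [-0.34  0.61  2.05  0.    0.48 -0.35] F [0.5 1.3 0.4] w 0.3
turn ax -0.001  shift x 1.7 y -1.3 z -1.2 (before-turn y -1.3 z -1.2)
rect c [430.4  29.2] [100.2  34.6] 89.72 px (270, 0, 102, 278) y -20.8..79.2
```

Request:
play_rows --rows "0 0 0 -30 -3 0 1;0 0 0 -38 0 0 0.4;0 0 0 0 35 -0.5 0.4;0 0 0 0 35 -0.5 0.4;0 0 0 0 35 -0.5 0.4;0 0 0 0 35 -0.5 0.4;0 0 0 0 0 0 0.4;0 0 0 0 0 0 0.4"

```text
time: 12.8
position: [0.4281, 0.1038, 0.0914]
tool_rot: [-0.005, 0.707, 0.005, 0.707]
ft_force: [0.3, 0.5, 0.1]
grip_width: 0.0393
```

```bash
python3 - <<'E'
from h import *
go([429.5,104,20],0.75); im,i=snap('wrist','w11.png'); rects(im,i,.051,(200,150,460,290),amin=100)
print(w2px(i,[[.429,.104,.051],[.429,.119,.051]]))
cv2.imwrite('pics/w11s.png',im)
E
```

```text
t12.80 P [428.1 103.8  91.4] yaw 0.83 tilt [-0.01 -0.  ] q [-0.02  0.47  1.99 -0.    0.69 -0.03] F [0.3 0.5 0.1] w 39.3
turn ax 0.001  shift x 71.4 y 0.2 z 1.4 (before-turn y 0.2 z 1.5)
rect c [433.8 122.4] [147.7  78. ] 0.83 px (200, 150, 260, 140) y 82.4..162.3
[[320.63056695 254.44951234]
 [321.04083016 228.40090576]]
```

View pics/w11s.png

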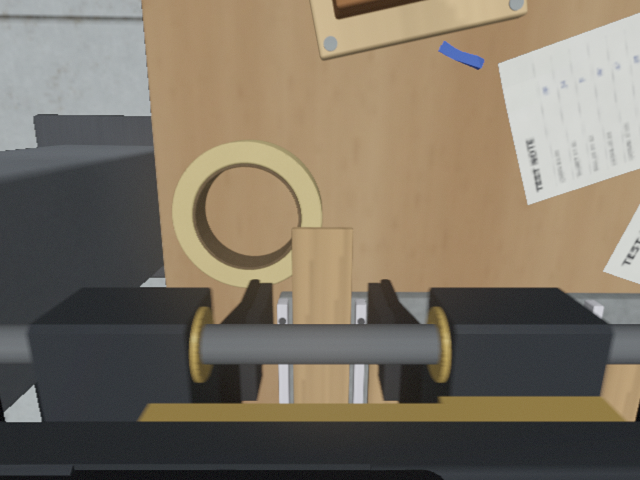

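Request:
play_rows --rows "0 0 0 38 1.5 1.5 0.4;0 0 0 38 0 0 0.4;0 0 0 3 0 0 0.4;0 0 0 0 0 0 1;0 0 0 0 0 0 1;0 0 0 0 0 0 1;0 0 0 0 0 0 1;0 0 0 0 0 0 1" --squeeze 45

```text
time: 13.52
position: [0.4315, 0.1036, 0.0144]
tool_rot: [-0.004, 0.705, 0.003, 0.709]
ft_force: [0.7, -0.9, 1.4]
grip_width: 0.0335
```

```bash
python3 - <<'E'
from h import *
go([429.5,104,20],0.75); im,i=snap('wrist','w12.png')
im,i=snap('scene','s12.png')
E
```

```text
t13.52 P [431.5 103.6  14.4] yaw 0.57 tilt [-0.02  0.27] q [-0.02  0.64  2.03 -0.    0.47 -0.03] F [ 0.7 -0.9  1.4] w 33.5
turn ax -0.003  shift x -5.6 y 0.4 z -2.0 (before-turn y 0.4 z -2.0)
```

Request:
play_rows --rows "0 0 0 -5 0 0 1;0 0 0 -10 0 0 1;0 0 0 -20 0 0 1;0 0 0 -30 0 0 1;0 0 0 -30 0 0 1;0 0 0 -10 0 0 1;0 0 0 0 0 0 1;0 0 0 0 0 0 1"

```text
time: 14.28
position: [0.4299, 0.104, 0.118]
tool_rot: [-0.004, 0.707, 0.004, 0.708]
ft_force: [0.5, 0.1, -0.1]
grip_width: 0.0331
```

```bash
python3 - <<'E'
from h import *
S=np.array([469,283.5]);a=np.radians(12.7);X=np.array([np.cos(a),np.sin(a)]);Y=np.array([-X[1],X[0]])
o,M=st(); 
for n,c in (('near',-31),('far',31)): print(n,S+c*X+55.5*Y)
t=S-31*X+55.5*Y; go([t[0],t[1],105],12.7)
im,i=snap('wrist','w13.png'); P=np.array(o['position'])
print(w2px(i,[P+[0,.0145,.034],P+[-.017,.0145,.034],P+[.017,.0145,.034]]).round())
hsv=cv2.cvtColor(im,cv2.COLOR_BGR2HSV)
for u in (300,320,340): print(u,[tuple(int(a) for a in hsv[v,u]) for v in range(210,290,6)])
E
```

```text
t14.28 P [429.9 104.  118. ] yaw 0.58 tilt [0.   0.09] q [-0.02  0.42  1.96  0.    0.76 -0.03] F [ 0.5  0.1 -0.1] w 33.1
near [426.5569648  330.82693485]
far [487.04010652 344.45739952]
t14.28 P [429.9 104.  118. ] yaw 0.58 tilt [0.   0.09] q [-0.02  0.42  1.96  0.    0.76 -0.03] F [ 0.5  0.1 -0.1] w 33.1
turn ax -0.211  shift x 13.0 y 222.0 z 46.6 (before-turn y 226.8 z -1.1)
[[319. 277.]
 [275. 277.]
 [363. 278.]]
300 [(23, 76, 188), (23, 77, 196), (23, 74, 203), (23, 75, 200), (23, 76, 201), (23, 74, 200), (23, 75, 200), (23, 77, 188), (18, 89, 174), (17, 89, 174), (17, 89, 174), (18, 95, 156), (18, 87, 184), (17, 88, 186)]
320 [(17, 86, 177), (18, 86, 177), (17, 85, 178), (17, 85, 177), (18, 83, 179), (17, 85, 178), (17, 84, 179), (17, 84, 177), (17, 85, 178), (18, 84, 176), (17, 86, 177), (18, 95, 155), (18, 88, 182), (18, 90, 181)]
340 [(17, 85, 177), (17, 85, 178), (18, 87, 176), (18, 84, 177), (17, 85, 178), (17, 85, 178), (18, 83, 178), (17, 87, 178), (17, 83, 178), (17, 85, 176), (17, 83, 178), (18, 94, 158), (17, 90, 187), (18, 89, 187)]
```

Request:
play_rows --rows "-0.105 0 0 0 0 0 1;-0.106 0 0 0 0 0 1;0 0 0 0 31.7 6.7 1;0 0 0 0 31.7 6.7 1;0 0 0 0 31.7 6.7 1;0 0 0 10 31.7 6.7 1;0 0 0 20 31.7 6.7 1;0 0 0 20 31.7 6.7 1"

```text
time: 15.0
position: [0.4266, 0.2995, 0.0655]
tool_rot: [-0.078, 0.703, 0.078, 0.702]
ft_force: [1.0, 0.9, -0.6]
grip_width: 0.0331
```

Request:
play_rows --rows "0 0 0 20 31.7 6.4 1;0 0 0 0 0 0 1;0 0 0 0 0 0 1"

```text
time: 15.25
position: [0.4242, 0.3309, 0.0443]
tool_rot: [-0.08, 0.705, 0.078, 0.701]
ft_force: [-1.1, -0.1, 0.1]
grip_width: 0.033
```

```bash
python3 - <<'E'
from h import *
go([426.6,330.8,8.5],12.7)
im,i=snap('wrist','w14.png')
im2,i2=snap('scene','s14.png')
c=im2[160:270,170:300]
cv2.imwrite('pics/m14.png',np.hstack([cv2.resize(im,(400,300)),cv2.resize(c,(354,300),interpolation=cv2.INTER_CUBIC)]))
E
```

```text
t15.25 P [424.2 330.9  44.3] yaw 12.86 tilt [-0.09 -0.36] q [ 0.45  0.64  1.77 -0.    0.73  0.23] F [-1.1 -0.1  0.1] w 33.0
turn ax 0.003  shift x 35.8 y -0.6 z 2.3 (before-turn y -0.5 z 2.5)
```

View pics/m14.png

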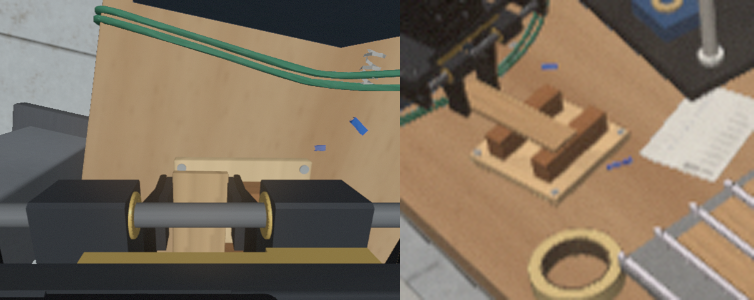

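```bash
python3 - <<'E'
from h import *
i=imaging.camera_info('wrist'); st()
print((px2plane(i,[[280,256],[499,258]],.012)*1e3).round(1))
E
```

```text
t15.35 P [425.6 329.6  46.3] yaw 12.68 tilt [-0.06 -0.18] q [ 0.45  0.64  1.77 -0.    0.73  0.23] F [-0.7  0.1 -0.2] w 33.0
[[404.6 326.   12. ]
 [521.1 351.2  12. ]]
```

Request:
play_rows --rows "0 0 0 15 0 1 1;0 0 0 13 0 1 1;0 0 0 0 0 0 1;0 0 0 0 0 0 1"

```text
time: 15.68
position: [0.4286, 0.3295, 0.0195]
tool_rot: [-0.077, 0.703, 0.077, 0.702]
ft_force: [-0.1, 0.5, -0.2]
grip_width: 0.0327
```

```bash
python3 - <<'E'
from h import *
go([426.6,330.8,8.5],12.7)
E
```

```text
t15.68 P [428.6 329.5  19.5] yaw 12.55 tilt [-0.02 -0.08] q [ 0.45  0.69  1.78 -0.    0.68  0.23] F [-0.1  0.5 -0.2] w 32.7
turn ax -0.003  shift x 11.0 y 1.7 z -1.7 (before-turn y 1.7 z -1.7)
```

```bash
python3 - <<'E'
from h import *
im=cv2.imread('pics/w14.png'); hsv=cv2.cvtColor(im,cv2.COLOR_BGR2HSV)
for u in (300,320,400,440,470): print(u,[(v,)+tuple(int(a) for a in hsv[v,u]) for v in range(236,290,4)])
for v in (262,268,275): print('row',v,[(u,)+tuple(int(a) for a in hsv[v,u]) for u in list(range(264,300,4))+list(range(484,516,4))])
E
```

```text
300 [(236, 17, 89, 169), (240, 17, 91, 168), (244, 17, 90, 168), (248, 17, 90, 168), (252, 19, 81, 166), (256, 19, 76, 191), (260, 19, 74, 203), (264, 19, 71, 204), (268, 19, 73, 205), (272, 19, 73, 202), (276, 18, 94, 152), (280, 18, 90, 181), (284, 18, 89, 181), (288, 18, 89, 181)]
320 [(236, 16, 89, 169), (240, 17, 92, 169), (244, 17, 90, 167), (248, 17, 92, 167), (252, 19, 83, 163), (256, 19, 78, 187), (260, 19, 73, 202), (264, 20, 74, 203), (268, 19, 74, 203), (272, 19, 72, 202), (276, 18, 94, 152), (280, 18, 90, 178), (284, 18, 89, 178), (288, 18, 92, 177)]
400 [(236, 17, 87, 172), (240, 17, 85, 173), (244, 17, 87, 172), (248, 17, 88, 171), (252, 18, 83, 160), (256, 19, 80, 172), (260, 19, 74, 197), (264, 19, 75, 196), (268, 19, 74, 197), (272, 19, 74, 196), (276, 19, 74, 196), (280, 19, 74, 196), (284, 19, 74, 196), (288, 19, 75, 196)]
440 [(236, 17, 91, 168), (240, 17, 90, 170), (244, 18, 90, 170), (248, 17, 88, 171), (252, 18, 87, 164), (256, 19, 78, 171), (260, 19, 73, 199), (264, 19, 74, 200), (268, 19, 73, 200), (272, 19, 74, 200), (276, 20, 74, 199), (280, 19, 73, 199), 
[... 667 characters left out ...]
62)]
row 268 [(264, 17, 88, 169), (268, 17, 89, 169), (272, 17, 86, 171), (276, 17, 84, 171), (280, 19, 78, 187), (284, 70, 5, 159), (288, 80, 5, 157), (292, 90, 3, 157), (296, 83, 6, 158), (484, 90, 8, 159), (488, 95, 10, 158), (492, 94, 11, 158), (496, 19, 78, 184), (500, 16, 97, 163), (504, 16, 99, 163), (508, 16, 102, 163), (512, 16, 99, 163)]
row 275 [(264, 17, 88, 171), (268, 17, 88, 171), (272, 18, 87, 170), (276, 17, 90, 156), (280, 17, 96, 143), (284, 18, 96, 148), (288, 18, 96, 151), (292, 17, 98, 153), (296, 18, 97, 152), (484, 90, 10, 159), (488, 85, 10, 161), (492, 24, 15, 165), (496, 19, 80, 178), (500, 16, 103, 161), (504, 16, 99, 160), (508, 16, 99, 162), (512, 16, 100, 164)]
```

```bash
python3 - <<'E'
from h import *
def base(fn,cam,box,fresh=False):
    im=cv2.imread('pics/'+fn);i=imaging.camera_info(cam)
    hsv=cv2.cvtColor(cv2.GaussianBlur(im,(3,3),0),cv2.COLOR_BGR2HSV); x0,y0,x1,y1=box
    h,s,v=[hsv[...,k].astype(int) for k in range(3)]
    m=np.zeros(h.shape,np.uint8); sel=((s<84)&(v>178)&(h>15)&(h<26)) | ((s>112)&(v<175)&(h<17))
    m[y0:y1,x0:x1]=sel[y0:y1,x0:x1]*255
    m=cv2.morphologyEx(m,cv2.MORPH_CLOSE,np.ones((5,5)));m=cv2.morphologyEx(m,cv2.MORPH_OPEN,np.ones((3,3)))
    c=max(cv2.findContours(m,cv2.RETR_EXTERNAL,cv2.CHAIN_APPROX_NONE)[0],key=cv2.contourArea)
    w=(px2plane(i,c[:,0,:],.012)[:,:2]*1e3).astype(np.float32); print(fn,np.round(cv2.minAreaRect(w),1) if 0 else cv2.minAreaRect(w),cv2.boundingRect(c))
    # bearers at z=.04
    b=np.zeros_like(m); b[y0:y1,x0:x1]=(((s>112)&(v<175)&(v>85)&(h<17))*255)[y0:y1,x0:x1]
    for q in cv2.findContours(b,cv2.RETR_EXTERNAL,cv2.CHAIN_APPROX_NONE)[0]:
        if cv2.contourArea(q)<120: continue
        print('  bearer',cv2.minAreaRect((px2plane(i,q[:,0,:],.04)[:,:2]*1e3).astype(np.float32)))
base('top0.png','top',(145,235,215,310))
base('scene0.png','scene',(190,180,260,240))
i=imaging.camera_info('scene')
for S in ([469,283.5],[476,279.5]):
    a=np.radians(12.7);X=np.array([np.cos(a),np.sin(a)]);Y=np.array([-X[1],X[0]])
    P=[np.r_[(np.array(S)+u*60*X+v*60*Y)/1e3,.012] for u,v in ((-1,-1),(1,-1),(1,1),(-1,1))]
    print(w2px(i,P).round(1).tolist()); print(w2px(imaging.camera_info('top'),P).round(1).tolist())
im=cv2.imread('pics/scene0.png')[180:245,185:265];im2=cv2.imread('pics/top0.png')[235:310,140:220]
cv2.imwrite('pics/m15.png',np.hstack([cv2.resize(im,(400,325),interpolation=cv2.INTER_CUBIC),cv2.resize(im2,(347,325),interpolation=cv2.INTER_CUBIC)]))
E
```

```text
top0.png ((486.85504150390625, 282.9591064453125), (135.11947631835938, 169.4408416748047), 4.106476783752441) (145, 237, 69, 59)
  bearer ((464.3494873046875, 312.4493103027344), (97.99564361572266, 24.050132751464844), 10.506585121154785)
  bearer ((477.00537109375, 251.84970092773438), (97.5386734008789, 23.52657699584961), 13.291007995605469)
  bearer ((525.1617431640625, 282.3410339355469), (53.79155731201172, 155.61546325683594), 1.8425076007843018)
scene0.png ((487.7049560546875, 313.4482116699219), (135.1752471923828, 168.3101806640625), 9.280679702758789) (201, 181, 49, 49)
  bearer ((475.8477478027344, 293.3547058105469), (138.87704467773438, 144.46759033203125), 12.930055618286133)
[[224.7, 233.1], [251.9, 207.8], [220.1, 192.7], [192.3, 216.6]]
[[208.4, 291.2], [198.3, 244.1], [151.2, 255.9], [160.6, 303.3]]
[[227.6, 232.6], [254.6, 207.3], [222.8, 192.2], [195.2, 216.1]]
[[210.1, 288.3], [200.0, 241.3], [152.9, 253.1], [162.3, 300.3]]
```

```bash
python3 - <<'E'
from h import *
st(); im,i=snap('wrist','w16.png'); st()
hsv=cv2.cvtColor(im,cv2.COLOR_BGR2HSV); h,s,v=[hsv[...,k].astype(int) for k in range(3)]
m=((s<79)&(v>178)).astype(np.uint8)
# screws: low saturation blobs
g=((s<30)&(v>130)&(v<200)).astype(np.uint8); g[:150]=0; g[287:]=0
n,l,stt,c=cv2.connectedComponentsWithStats(g)
for k in range(1,n):
    if stt[k,4]>40: print('screw?',stt[k],c[k].round(1),(px2plane(i,c[k],.012)*1e3).round(1))
for u in range(290,480,30):
    r=[y for y in range(200,285) if m[y:y+4,u].all()]; print(u,r[:1],end=' ')
print()
for y in range(250,286,5):
    r=np.where(m[y,200:600])[0]+200; print(y,r.min() if len(r) else None,r.max() if len(r) else None,end=' ')
E
```

```text
t15.68 P [428.6 329.5  19.5] yaw 12.55 tilt [-0.02 -0.08] q [ 0.45  0.69  1.78 -0.    0.68  0.23] F [-0.1  0.5 -0.2] w 32.7
t15.73 P [429.1 330.   20. ] yaw 12.57 tilt [-0.  0.] q [ 0.45  0.69  1.78 -0.    0.68  0.23] F [ 1.  -1.1 -0.3] w 33.2
screw? [   0  150  116   66 3004] [ 57.6 164.9] [[301.8 355.5  12. ]]
screw? [490 274  16  13 168] [497.7 281. ] [[514.2 345.5  12. ]]
290 [267] 320 [267] 350 [267] 380 [267] 410 [267] 440 [267] 470 [268] 
250 None None 255 None None 260 None None 265 None None 270 266 509 275 266 508 280 268 508 285 387 507
```

Request:
play_rows --rows "-0.002 0 0 6 -0.5 0.3 1;0 0 0 3.5 0 0 1;0 0 0 1.5 0 0 1;0 0 0 0 0 0 1;0 0 0 0 0 0 1"

```text
time: 16.15
position: [0.4297, 0.3304, 0.0093]
tool_rot: [-0.079, 0.702, 0.079, 0.703]
ft_force: [-1.3, -0.7, 5.1]
grip_width: 0.0328
```

```bash
python3 - <<'E'
from h import *
go([429.6,329.3,8.5],12.7)
E
```

```text
t16.15 P [429.7 330.4   9.3] yaw 12.81 tilt [-0.02  0.06] q [ 0.45  0.71  1.78 -0.    0.65  0.23] F [-1.3 -0.7  5.1] w 32.8
turn ax 0.002  shift x 0.8 y -1.0 z -0.3 (before-turn y -1.0 z -0.3)
```

Request:
play_rows --rows "0 0 0 0 0 0 0.5;0 0 0 0 0 0 0.5;0 0 0 -5 0 0 0.5;0 0 0 -20 0 0 0.5;0 0 0 -38 0 0 0.5;0 0 0 -38 0 0 0.5;0 0 0 -38 -20 0 1;0 0 0 0 -41 0 1"

```text
time: 16.82
position: [0.4472, 0.2762, 0.1532]
tool_rot: [-0.079, 0.697, 0.082, 0.708]
ft_force: [2.3, 0.4, 0.4]
grip_width: 0.0367
```

Request:
play_rows --rows "0 0 0 0 -41 0 1;0 0 0 0 -20 0 1;0 0 0 0 0 0 1;0 0 0 0 0 0 1"

```text
time: 17.15
position: [0.4562, 0.2115, 0.1465]
tool_rot: [-0.078, 0.703, 0.078, 0.703]
ft_force: [0.0, 0.8, 0.1]
grip_width: 0.0112
```

```bash
cat >> h.py <<'E'
def stand(fn,z,S=(469,283.5),yaw=12.7):
    "straight-line edges of the stack seen by the wrist camera: print rects in stand frame (mm) for wood colours on plane z"
    im,i=snap('wrist',fn); a=np.radians(yaw); X=np.array([np.cos(a),np.sin(a)]);Y=np.array([-X[1],X[0]])
    cor=[np.r_[(np.array(S)+u*66*X+v*66*Y)/1e3,.012] for u,v in ((-1,-1),(1,-1),(1,1),(-1,1))]
    p=w2px(i,cor); print('stand px',p.round().tolist())
    return im,i,X,Y
E
python3 - <<'E'
from h import *
st(); im,i,X,Y=stand('w17.png',.046)
hsv=cv2.cvtColor(im,cv2.COLOR_BGR2HSV)
p=w2px(i,[np.r_[(np.array([469,283.5])-31*X+k*Y)/1e3,.046] for k in (-66,-30,0,30,66)]);print(p.round())
for q in p: 
    v=int(q[1]); 
    if 0<=v<480: print(v,[(u,)+tuple(int(a) for a in hsv[v,u]) for u in range(int(q[0])-60,int(q[0])+60,6)])
E
```

```text
t17.15 P [456.2 211.5 146.5] yaw 12.62 tilt [0.03 0.01] q [ 0.21  0.44  1.79  0.    0.92 -0.01] F [0.  0.8 0.1] w 11.2
stand px [[270.0, 216.0], [442.0, 216.0], [456.0, 28.0], [264.0, 28.0]]
[[315. 227.]
 [315. 174.]
 [315. 128.]
 [315.  79.]
 [314.  17.]]
226 [(255, 17, 87, 172), (261, 17, 88, 174), (267, 17, 89, 172), (273, 16, 87, 172), (279, 16, 87, 173), (285, 16, 85, 176), (291, 18, 85, 174), (297, 18, 90, 184), (303, 18, 91, 177), (309, 17, 90, 181), (315, 18, 89, 181), (321, 18, 87, 185), (327, 18, 91, 182), (333, 17, 90, 181), (339, 18, 90, 186), (345, 17, 87, 172), (351, 17, 92, 170), (357, 16, 89, 171), (363, 17, 90, 170), (369, 16, 89, 169)]
174 [(255, 17, 86, 172), (261, 17, 85, 174), (267, 17, 88, 173), (273, 17, 91, 171), (279, 16, 92, 172), (285, 19, 74, 204), (291, 20, 73, 203), (297, 18, 90, 182), (303, 18, 91, 177), (309, 18, 92, 178), (315, 18, 91, 183), (321, 18, 89, 184), (327, 18, 91, 179), (333, 18, 89, 180), (339, 18, 90, 182), (345, 14, 131, 156), (351, 14, 128, 157), (357, 15, 135, 155), (363, 15, 128, 155), (369, 14, 131, 156)]
128 [(254, 17, 87, 173), (26
[... 488 characters left out ...]
9, 71, 200), (290, 19, 74, 197), (296, 18, 91, 176), (302, 18, 90, 186), (308, 18, 92, 177), (314, 18, 91, 180), (320, 18, 90, 182), (326, 18, 89, 186), (332, 18, 88, 189), (338, 18, 91, 176), (344, 18, 88, 185), (350, 14, 133, 155), (356, 14, 132, 153), (362, 14, 129, 156), (368, 15, 129, 156)]
16 [(254, 16, 92, 169), (260, 17, 91, 169), (266, 17, 90, 170), (272, 17, 87, 173), (278, 18, 88, 174), (284, 18, 87, 175), (290, 17, 85, 173), (296, 18, 93, 173), (302, 18, 89, 183), (308, 18, 89, 183), (314, 18, 93, 176), (320, 18, 92, 181), (326, 18, 90, 184), (332, 17, 92, 186), (338, 17, 89, 184), (344, 18, 91, 179), (350, 17, 85, 174), (356, 17, 87, 173), (362, 16, 87, 173), (368, 17, 83, 175)]
```

```bash
cat >> h.py <<'E'
def runs(im,i,S,yaw,axis,k,z,lo=-80,hi=80):
    a=np.radians(yaw);X=np.array([np.cos(a),np.sin(a)]);Y=np.array([-X[1],X[0]])
    U,V=(X,Y) if axis=='x' else (Y,X)
    t=np.arange(lo,hi,.5); P=np.c_[(np.array(S)+t[:,None]*U+k*V)/1e3,np.full(len(t),z)]
    p=w2px(i,P); hsv=cv2.cvtColor(cv2.GaussianBlur(im,(3,3),0),cv2.COLOR_BGR2HSV).astype(int); out=[]
    for tt,(u,v) in zip(t,p):
        u,v=int(round(u)),int(round(v))
        if not(0<=u<640 and 0<=v<286): c='.'
        else:
            h,s,b=hsv[v,u]; c='B' if s<80 and b>185 else 'R' if s>108 and b>100 else 'D' if b<163 else 'W'
            if c=='W' and h>=18 : c='w'
        if not out or out[-1][0]!=c: out.append([c,tt,tt])
        out[-1][2]=tt
    print(axis,'at',k,'z',z,' '.join('%s[%g,%g]'%tuple(o) for o in out if o[2]-o[1]>=1))
E
python3 - <<'E'
from h import *
im=cv2.imread('pics/w17.png'); i=imaging.camera_info('wrist')
S=(469,283.5)
for k in (-31,0,31): runs(im,i,S,12.7,'x',k,.046)
for k in (-31,31): runs(im,i,S,12.7,'x',k,.040)
for k in (-50,0,52): runs(im,i,S,12.7,'x',k,.012)
runs(im,i,S,12.7,'y',-31,.046); runs(im,i,S,12.7,'y',20,.012);runs(im,i,S,12.7,'y',20,.04)
E
```

```text
x at -31 z 0.046 W[-80,-54.5] B[-53,-47] w[-46.5,-45] w[-43.5,-40.5] w[-39.5,-16.5] w[-15,-13.5] R[-12.5,49] B[50,53] W[54,79.5]
x at 0 z 0.046 W[-80,-63.5] W[-62.5,-54] B[-52.5,-46.5] w[-46,-31.5] w[-30.5,-20.5] w[-19.5,-12] B[-11.5,52.5] W[53.5,79.5]
x at 31 z 0.046 W[-80,-66.5] W[-65.5,-59.5] W[-58.5,-54.5] w[-54,-53] B[-52.5,-46] w[-45.5,-44] W[-43.5,-41.5] w[-41,-34.5] w[-33.5,-29.5] w[-28.5,-12.5] R[-11.5,49] B[50.5,52.5] W[54,79.5]
x at -31 z 0.04 W[-80,-54.5] B[-53.5,-47.5] w[-47,-24.5] w[-23,-13.5] R[-12,50.5] B[51.5,54.5] W[55.5,79.5]
x at 31 z 0.04 W[-80,-55] w[-54.5,-53.5] B[-53,-46.5] w[-46,-45] W[-44.5,-43.5] w[-43,-36] w[-33.5,-11.5] R[-11,50.5] B[51.5,53.5] w[54,55] W[55.5,79.5]
x at -50 z 0.012 W[-80,-57.5] B[-56,-52.5] w[-52,-49.5] w[-48.5,-31.5] w[-30,-20] w[-19,-11] B[-10.5,54.5] w[55,57.5] B[58,62] W[63,79.5]
x at 0 z 0.012 W[-80,-62.5] w[-62,-61] W[-58.5,-57.5] w[-57,-56] B[-55.5,-49] w[-48.5,-47.5] w[-46,-28.5] w[-27,-21] W[-20.5,-19] w[-18.5,-17.5] w[-16.5,-10] B[-9.5,62] w[62.5,63.5] W[64,79.5]
x at 52 z 0.012 W[-80,-57] w[-56.5,-55.5] B[-55,-54] w[-53.5,-48.5] D[-48,-46.5] w[-45.5,-16] w[-14.5,-9.5] B[-9,51.5] D[53,54.5] w[55,63] W[63.5,79.5]
y at -31 z 0.046 W[-80,-77] W[-70.5,-69.5] w[-69,-66] W[-65.5,-64.5] w[-64,-62.5] w[-61.5,-57] w[-55.5,-54] w[-53,-38] w[-37,-5.5] w[-4,-1] w[0.5,27.5] W[29,30] W[31.5,33] w[33.5,37] w[38.5,41] w[42,59.5] w[60.5,63] w[65,70] W[70.5,76] .[76.5,79.5]
y at 20 z 0.012 W[-80,-76] D[-75.5,-74.5] R[-73,-67.5] D[-66,-65] W[-64.5,-62] D[-61.5,-60] B[-59,-48] R[-46.5,-21.5] B[-20.5,18.5] D[19,20.5] R[21,43.5] B[45,58] W[59.5,63.5] W[64.5,78]
y at 20 z 0.04 W[-80,-70.5] R[-68.5,-64.5] D[-63.5,-62.5] W[-62,-56] D[-55.5,-54.5] B[-53.5,-43.5] R[-42,-19.5] B[-18,17.5] D[18,19.5] R[20,40] B[42,53.5] W[54.5,60.5] W[61.5,71] W[72,77.5] .[78,79.5]
```

```bash
python3 - <<'E'
from h import *
go([477.6,-102,55],0.75)
E
```

```text
t17.20 P [455.9 212.3 146.3] yaw 12.71 tilt [ 0.03 -0.  ] q [ 0.21  0.44  1.79  0.    0.92 -0.01] F [-0.2  0.4  0. ] w 7.7
turn ax 0.209  shift x 91.3 y -314.6 z 17.6 (before-turn y -311.4 z -48.0)
```

Request:
play_rows --rows "0.104 0 0 0 0 0 1;0.105 0 0 0 0 0 1;0 0 0 0 -39.3 2.2 1;0 0 0 0 -39.3 2.2 1;0 0 0 0 -39.3 2.2 1;0 0 0 0 -39.3 2.2 1;0 0 0 0 -39.3 2.2 1;0 0 0 0 -39.3 2.2 1"

```text
time: 17.87
position: [0.4726, -0.0235, 0.1461]
tool_rot: [-0.006, 0.707, 0.006, 0.707]
ft_force: [1.1, 0.1, -0.1]
grip_width: 0.0004
```

Request:
play_rows --rows "0 0 0 0 -39.3 2.2 1;0 0 0 0 -39.3 2.2 1;0 0 0 30 0 0 1;0 0 0 38 0 0 1;0 0 0 35 0 0 1;0 0 0 0 0 0 1;0 0 0 0 0 0 1;0 0 0 0 0 0 1"

```text
time: 18.53
position: [0.4791, -0.1013, 0.0442]
tool_rot: [-0.006, 0.707, 0.005, 0.708]
ft_force: [0.8, 1.1, 0.3]
grip_width: 0.0003
```

```bash
cat >> h.py <<'E'
def lane(xc,z=.051):
    "wrist view over a lane (yaw~0.75): rib edges and slat rear/lead end along lane centre"
    im,i=snap('wrist'); hsv=cv2.cvtColor(cv2.GaussianBlur(im,(3,3),0),cv2.COLOR_BGR2HSV).astype(int)
    o=readout.get_obs();y0=o['position'][1]*1e3
    ys=np.arange(y0-5,y0+150,.5); xs=xc-.013*(ys+16.3)
    for dx in (-8,0,8):
        p=w2px(i,np.c_[xs+dx,ys,np.full(len(ys),z*1e3)]/1e3); out=[]
        for y,(u,v) in zip(ys,p):
            u,v=int(round(u)),int(round(v))
            if not(0<=u<640 and 0<=v<286): c='.'
            else:
                h,s,b=hsv[v,u]; c='G' if s<50 and b>60 else 'k' if b<75 else 'W'
            if not out or out[-1][0]!=c: out.append([c,y,y])
            out[-1][2]=y
        print('y at dx',dx,' '.join('%s[%.1f,%.1f]'%tuple(q) for q in out if q[2]-q[1]>=1))
    for dy in (35,60):
        t=np.arange(-40,40,.5);y=y0+dy;x=xc-.013*(y+16.3)
        p=w2px(i,np.c_[x+t,np.full(len(t),y),np.full(len(t),55.)]/1e3); out=[]
        for tt,(u,v) in zip(t,p):
            u,v=int(round(u)),int(round(v))
            if not(0<=u<640 and 0<=v<286): c='.'
            else:
                h,s,b=hsv[v,u]; c='L' if s<30 and b>185 else 'G' if s<50 else 'W'
            if not out or out[-1][0]!=c: out.append([c,tt,tt])
            out[-1][2]=tt
        print('x rel at y %.0f'%y,' '.join('%s[%.1f,%.1f]'%tuple(q) for q in out if q[2]-q[1]>=1))
    cv2.imwrite('pics/lane%d.png'%int(o['time']*100),im)
E
python3 - <<'E'
from h import *
go([477.6,-102,22],0.75); lane(474.5)
E
```

```text
t18.53 P [ 479.1 -101.3   44.2] yaw 0.90 tilt [-0.03  0.08] q [-0.44  0.6   1.9   0.    0.64 -0.45] F [0.8 1.1 0.3] w 0.3
turn ax 0.003  shift x 22.2 y -0.7 z -1.5 (before-turn y -0.7 z -1.5)
y at dx -8 .[-106.7,-101.2] G[-100.7,-85.2] W[-84.7,15.3] .[15.8,47.8]
y at dx 0 .[-106.7,-101.2] G[-99.7,-85.2] W[-84.7,15.3] .[15.8,47.8]
y at dx 8 .[-106.7,-101.2] G[-99.7,-85.2] W[-84.7,15.3] .[15.8,47.8]
x rel at y -67 G[-40.0,-24.0] L[-23.5,-19.5] G[-19.0,-14.5] W[-14.0,18.5] G[19.0,21.0] L[21.5,26.0] G[26.5,28.0] W[28.5,39.5]
x rel at y -42 G[-40.0,-24.0] L[-23.5,-19.0] G[-18.5,-14.5] W[-14.0,18.5] G[19.0,21.0] L[21.5,26.5] G[27.0,28.5] W[29.0,39.5]
```

Request:
play_rows --rows "0.002 0 0 22 -0.7 -1.5 1;0 0 0 0 0 0 1;0 0 0 0 11 0 1;0 0 0 0 11 0 1;0 0 0 0 12 0 1;0 0 0 0 12 0 1;0 0 0 0 12 0 1;0 0 0 0 8 0 1"

```text
time: 19.25
position: [0.4754, -0.0347, 0.0217]
tool_rot: [-0.005, 0.707, 0.005, 0.707]
ft_force: [-0.5, -0.2, -0.0]
grip_width: 0.0003
```

Request:
play_rows --rows "0 0 0 0 0 0 1;0 0 0 -30 -3 0 1;0 0 0 -38 0 0 0.4;0 0 0 0 35 -0.5 0.4;0 0 0 0 35 -0.5 0.4;0 0 0 0 35 -0.5 0.4;0 0 0 0 35 -0.5 0.4;0 0 0 0 0 0 0.4"

```text
time: 19.92
position: [0.4709, 0.1051, 0.0893]
tool_rot: [-0.006, 0.707, 0.007, 0.707]
ft_force: [0.1, -0.0, 0.1]
grip_width: 0.0328
```

```bash
cat >> h.py <<'E'
def lead():
    "end of an overhanging slat: dark front face / edge search in the wrist view near tool axis"
    im,i=snap('wrist'); o=readout.get_obs(); P=np.array(o['position'])*1e3
    g=cv2.GaussianBlur(cv2.cvtColor(im,cv2.COLOR_BGR2GRAY),(3,3),0).astype(float)
    for dx in (-8,0,8):
        ys=np.arange(P[1]-2,P[1]+60,.5); p=w2px(i,np.c_[np.full(len(ys),P[0]+dx),ys,np.full(len(ys),51.)]/1e3)
        a=np.array([g[int(round(v)),int(round(u))] if 0<=v<284 else np.nan for u,v in p])
        d=np.abs(np.gradient(a,2)); d[np.isnan(d)]=0; k=np.argsort(-d)[:4]; print('dx',dx,[(round(float(ys[j]),1),round(float(d[j]),1)) for j in k])
    for y in (P[1]+6,P[1]+9):
        xs=np.arange(P[0]-24,P[0]+24,.5); p=w2px(i,np.c_[xs,np.full(len(xs),y),np.full(len(xs),51.)]/1e3)
        a=np.array([g[int(round(v)),int(round(u))] if 0<=v<284 else np.nan for u,v in p]); d=np.abs(np.gradient(a,2)); d[np.isnan(d)]=0; k=np.argsort(-d)[:6]
        print('y %.0f'%y,sorted((round(float(xs[j]),1),round(float(d[j]),1)) for j in k))
    cv2.imwrite('pics/lead%d.png'%int(o['time']*100),im)
E
python3 - <<'E'
from h import *
st(); lead()
E
```

```text
t19.92 P [470.9 105.1  89.3] yaw 0.99 tilt [ 0.09 -0.03] q [-0.01  0.51  1.89  0.    0.74 -0.03] F [ 0.1 -0.   0.1] w 32.8
dx -8 [(116.9, 4.0), (116.4, 3.5), (118.9, 3.0), (118.4, 1.8)]
dx 0 [(116.4, 3.2), (116.9, 2.2), (118.9, 2.2), (118.4, 2.0)]
dx 8 [(117.4, 4.0), (116.9, 4.0), (118.9, 1.8), (116.4, 1.5)]
y 109 [(455.3, 3.0), (455.8, 2.5), (456.8, 1.8), (484.8, 1.5), (488.8, 2.8), (489.3, 1.8)]
y 112 [(455.3, 2.5), (455.8, 2.0), (456.8, 1.8), (484.3, 1.5), (488.8, 2.0), (489.3, 2.5)]
```

Request:
play_rows --rows "0.002 0 0 0 -2.6 1.4 0.4;0 0 0 38 0 0 0.4;0 0 0 34 0 0 0.4;0 0 0 4 0 0 0.4;0 0 0 0 0 0 1;0 0 0 0 0 0 1;0 0 0 0 0 0 1;0 0 0 0 0 0 1"

```text
time: 20.63
position: [0.4749, 0.0973, 0.0149]
tool_rot: [-0.003, 0.706, 0.003, 0.708]
ft_force: [-0.1, -0.5, -0.9]
grip_width: 0.0335
```

Request:
play_rows --rows "0 0 0 0 0 0 1;0 0 0 -5 0 0 1;0 0 0 -15 0 0 1;0 0 0 -25 0 0 1;0 0 0 -30 0 0 1;0 0 0 0 0 0 1;0 0 0 0 0 0 1"

```text
time: 21.22
position: [0.4749, 0.0978, 0.0903]
tool_rot: [-0.004, 0.705, 0.004, 0.709]
ft_force: [0.8, -0.4, -0.6]
grip_width: 0.0332
```

```bash
cat >> h.py <<'E'
def held():
    "visible end of the held slat relative to TCP (tool y, mm)"
    im,i=snap('wrist'); o=readout.get_obs(); P=np.array(o['position']);M=R.from_quat(o['tool_rot']).as_matrix()
    g=cv2.GaussianBlur(cv2.cvtColor(im,cv2.COLOR_BGR2GRAY),(3,3),0).astype(float)
    for dz in (-8,8):
        t=np.arange(2,40,.5); p=w2px(i,[P-.038*M[:,0]+y/1e3*M[:,1]+dz/1e3*M[:,2] for y in t])
        a=np.array([g[int(round(v)),int(round(u))] if 0<=v<284 else np.nan for u,v in p]); d=np.abs(np.gradient(a,2)); d[np.isnan(d)]=0
        print('held end',dz,sorted((float(t[j]),round(float(d[j]),1)) for j in np.argsort(-d)[:5]))
def tgt(kx,ky,P_z,yaw_rel=0,off=55,S=(472.5,283.7),yaw=12.7):
    "P for slat centre at stand (kx,ky); tool y points from slat centre to gripped end"
    a=np.radians(yaw);X=np.array([np.cos(a),np.sin(a)]);Y=np.array([-X[1],X[0]])
    b=np.radians(yaw+yaw_rel);t=np.array([-np.sin(b),np.cos(b)])
    p=np.array(S)+kx*X+ky*Y+off*t; print('target',p.round(1)); go([p[0],p[1],P_z],yaw+yaw_rel)
E
python3 - <<'E'
from h import *
tgt(31,0,45); held()
E
```

```text
target [490.7 344.2]
t21.22 P [474.9  97.8  90.3] yaw 0.59 tilt [-0.01  0.3 ] q [-0.03  0.51  1.88  0.    0.74 -0.04] F [ 0.8 -0.4 -0.6] w 33.2
turn ax -0.211  shift x 45.3 y 236.9 z 69.5 (before-turn y 246.2 z 18.0)
held end -8 [(20.0, 2.8), (20.5, 4.5), (21.0, 4.2), (22.0, 4.2), (22.5, 4.0)]
held end 8 [(19.5, 1.5), (20.0, 4.2), (20.5, 4.8), (21.0, 2.8), (22.0, 2.5)]
```

Request:
play_rows --rows "-0.105 0 0 0 0 0 1;-0.106 0 0 0 0 0 1;0 0 0 0 34.3 9.9 1;0 0 0 0 34.3 9.9 1;0 0 0 0 34.3 9.9 1;0 0 0 0 34.3 9.9 1;0 0 0 0 34.3 9.9 1;0 0 0 0 34.3 10 1"

```text
time: 21.93
position: [0.4849, 0.3128, 0.0866]
tool_rot: [-0.078, 0.704, 0.078, 0.702]
ft_force: [0.3, -1.2, -0.8]
grip_width: 0.0331
```

Request:
play_rows --rows "0 0 0 10 34.3 10 1;0 0 0 20 0 0 1;0 0 0 15 0 0 1;0 0 0 0 0 0 1;0 0 0 0 0 0 1;0 0 0 0 0 0 1"

```text
time: 22.43
position: [0.4885, 0.3468, 0.0429]
tool_rot: [-0.078, 0.703, 0.078, 0.702]
ft_force: [-0.2, 0.8, 0.0]
grip_width: 0.033
```

```bash
python3 - <<'E'
from h import *
tgt(31,3.5,9.5,off=50.2); held()
E
```

```text
target [490.9 342.9]
t22.43 P [488.5 346.8  42.9] yaw 12.63 tilt [-0.01 -0.06] q [ 0.43  0.7   1.62 -0.    0.83  0.21] F [-0.2  0.8  0. ] w 33.0
turn ax -0.001  shift x 33.4 y -4.3 z 1.5 (before-turn y -4.3 z 1.6)
held end -8 [(21.0, 5.0), (21.5, 4.8), (22.5, 8.0), (23.0, 4.5), (24.0, 4.5)]
held end 8 [(20.5, 4.5), (21.0, 5.0), (22.0, 7.0), (22.5, 9.8), (23.5, 5.2)]
```

Request:
play_rows --rows "0 0 0 20 -4.5 1.5 1;0 0 0 10 0 0 1;0 0 0 2 0 0 1;0 0 0 1 0 0 1;0 0 0 0 0 0 1;0 0 0 0 0 0 1"

```text
time: 22.98
position: [0.4916, 0.3434, 0.0109]
tool_rot: [-0.078, 0.702, 0.078, 0.703]
ft_force: [1.1, 1.0, -0.5]
grip_width: 0.0333
```

```bash
python3 - <<'E'
from h import *
tgt(31,3.5,9.5,off=49.7)
E
```

```text
target [491.  342.4]
t22.98 P [491.6 343.4  10.9] yaw 12.66 tilt [0.02 0.06] q [0.42 0.75 1.63 0.   0.76 0.2 ] F [ 1.1  1.  -0.5] w 33.3
turn ax -0.001  shift x 1.4 y -0.8 z -0.7 (before-turn y -0.8 z -0.7)
```

Request:
play_rows --rows "0 0 0 1.5 0 -0.6 1;0 0 0 0 0 0 0.5;0 0 0 0 0 0 0.5;0 0 0 0 0 0 0.5;0 0 0 0 6.5 0 0.5;0 0 0 0 0 0 0.5;0 0 0 0 0 0 1;0 0 0 0 0 0 1"

```text
time: 23.65
position: [0.4889, 0.3495, 0.0086]
tool_rot: [-0.078, 0.703, 0.078, 0.703]
ft_force: [-0.5, 0.1, 0.4]
grip_width: 0.0364
```

Request:
play_rows --rows "0 0 0 0 0 0 1;0 0 0 0 0 0 1;0 0 0 -2 0 0 1;0 0 0 0 -4.3 0 1;0 0 0 0 0 0 1;0 0 0 2 0 0 1;0 0 0 0 0 0 1;0 0 0 0 0 0 1"

```text
time: 24.32
position: [0.4901, 0.345, 0.0086]
tool_rot: [-0.078, 0.703, 0.078, 0.703]
ft_force: [-0.4, -0.5, 0.0]
grip_width: 0.033
```

```bash
python3 - <<'E'
from h import *
tgt(31,0,9.5,off=56); held()
E
```

```text
target [490.4 345.1]
t24.32 P [490.1 345.    8.6] yaw 12.65 tilt [-0.   -0.01] q [ 0.43  0.75  1.63 -0.    0.76  0.21] F [-0.4 -0.5  0. ] w 33.0
turn ax -0.001  shift x -0.9 y 0.1 z 0.3 (before-turn y 0.1 z 0.3)
held end -8 [(14.0, 4.5), (14.5, 2.5), (15.0, 3.5), (15.5, 6.2), (17.0, 2.0)]
held end 8 [(14.0, 4.2), (14.5, 2.5), (15.0, 2.5), (15.5, 5.2), (17.0, 2.0)]
```

Request:
play_rows --rows "0 0 0 0 0 0 0.5;0 0 0 0 0 0 0.5;0 0 0 -5 0 0 0.5;0 0 0 -20 0 0 0.5;0 0 0 -38 0 0 0.5;0 0 0 -38 0 0 0.5;0 0 0 -38 -20 -15 1;0 0 0 0 -41 -15 1"

```text
time: 25.03
position: [0.4806, 0.2876, 0.152]
tool_rot: [-0.078, 0.697, 0.082, 0.709]
ft_force: [1.6, -1.1, 0.4]
grip_width: 0.0363
```

Request:
play_rows --rows "0 0 0 0 -41 0 1;0 0 0 0 -20 0 1;0 0 0 0 0 0 1;0 0 0 0 0 0 1;0 0 0 0 0 0 1"

```text
time: 25.45
position: [0.4887, 0.2239, 0.1448]
tool_rot: [-0.078, 0.703, 0.078, 0.703]
ft_force: [-0.2, -0.3, -0.1]
grip_width: 0.0053
```

```bash
python3 - <<'E'
from h import *
st(); im,i=snap('wrist','w24.png'); S=(472.5,283.7)
for k in (-31,31): runs(im,i,S,12.7,'x',k,.046)
runs(im,i,S,12.7,'x',0,.012)
for k in (-31,31): runs(im,i,S,12.7,'y',k,.046)
runs(im,i,S,12.7,'y',0,.04)
go([522,-100,45],.75)
g=cv2.GaussianBlur(cv2.cvtColor(im,cv2.COLOR_BGR2GRAY),(3,3),0).astype(float)
E
```

```text
t25.45 P [488.7 223.9 144.8] yaw 12.64 tilt [0.03 0.02] q [0.22 0.48 1.71 0.   0.95 0.  ] F [-0.2 -0.3 -0.1] w 5.3
x at -31 z 0.046 W[-80,-70.5] w[-70,-69] W[-68.5,-53.5] B[-52.5,-50.5] w[-50,-43.5] w[-42.5,-19] R[-15.5,13.5] w[14.5,21] w[22,31.5] w[32.5,38] w[39.5,45] w[46,47.5] B[48,52.5] D[54,59.5] W[60,79.5]
x at 31 z 0.046 W[-80,-53.5] B[-52,-49] W[-47.5,-46] w[-44,-40] W[-38,-37] w[-36.5,-30.5] w[-29.5,-27.5] w[-26.5,-22] w[-21,-15.5] R[-14.5,13.5] D[14,15] w[16.5,21.5] w[23,24.5] w[26,44] w[45,47.5] B[48,52.5] w[53,54] D[54.5,71.5] W[72,79.5]
x at 0 z 0.012 W[-80,-70] W[-69,-68] w[-67.5,-66.5] W[-66,-60.5] w[-60,-59] B[-58.5,-56] w[-55.5,-53.5] w[-52,-50.5] W[-50,-49] w[-48.5,-45.5] W[-45,-44] w[-42,-36] W[-35.5,-33.5] w[-33,-17] B[-16.5,14.5] w[16.5,26.5] W[27,29] w[29.5,34.5] w[36,53] B[53.5,59] D[60.5,72] D[73,77] W[77.5,79.5]
y at -31 z 0.046 W[-80,-77.5] w[-77,-75.5] W[-75,-68] w[-67.5,-66.5] w[-65.5,-62.5] w[-59.5,-56] w[-55,-42] w[-41,-30.5] W[-30,-29] w[-28.5,-23] w[-21.5,-5] W[-4.5,-3.5] w[-3,-2] w[-0.5,0.5] W[3,4] w[4.5,16.5] w[17.5,20] w[21,29.5] w[31,34] w[35,40.5] w[41.5,70.5] W[71,79.5]
y at 31 z 0.046 D[-80,-69.5] w[-69,-66.5] W[-66,-64.5] w[-64,-63] w[-62,-58] w[-56.5,-53.5] w[-52,-42] w[-41,3] w[4.5,6.5] w[7.5,22] w[25.5,59.5] w[60.5,68.5] W[70.5,79.5]
y at 0 z 0.04 W[-80,-56] D[-55.5,-54.5] w[-54,-53] B[-52.5,-44.5] R[-42.5,-19] B[-18,17] D[18,19] R[19.5,40] B[41.5,54] W[56,57.5] W[59,60] W[61,74.5] W[75.5,78]
t25.50 P [488.5 224.3 144.6] yaw 12.70 tilt [0.02 0.01] q [0.22 0.48 1.71 0.   0.95 0.  ] F [-0.3 -0.2  0.5] w 3.2
turn ax 0.209  shift x 99.6 y -324.7 z 29.2 (before-turn y -323.7 z -38.6)
```

Request:
play_rows --rows "0.104 0 0 0 0 0 1;0.105 0 0 0 0 0 1;0 0 0 0 -40.2 3.6 1;0 0 0 0 -40.2 3.6 1;0 0 0 0 -40.2 3.6 1;0 0 0 0 -40.2 3.6 1;0 0 0 0 -40.2 3.6 1;0 0 0 0 -40.2 3.6 1"

```text
time: 26.17
position: [0.5134, -0.0178, 0.1444]
tool_rot: [-0.005, 0.707, 0.005, 0.707]
ft_force: [0.5, -0.0, -0.8]
grip_width: 0.0001
```

Request:
play_rows --rows "0 0 0 0 -40.2 3.6 1;0 0 0 0 -41 4 1;0 0 0 30 0 0 1;0 0 0 38 0 0 1;0 0 0 32 0 0 1;0 0 0 0 0 0 1;0 0 0 0 0 0 1;0 0 0 0 0 0 1"

```text
time: 26.83
position: [0.5229, -0.098, 0.0455]
tool_rot: [-0.005, 0.707, 0.005, 0.708]
ft_force: [-0.2, 0.5, -0.2]
grip_width: 0.0004
```

```bash
python3 - <<'E'
from h import *
go([522,-98,22],0.75); lane(519.4)
E
```

```text
t26.83 P [522.9 -98.   45.5] yaw 0.78 tilt [-0.03  0.09] q [-0.4   0.64  1.79  0.    0.71 -0.41] F [-0.2  0.5 -0.2] w 0.4
turn ax 0.001  shift x 23.5 y 0.0 z -0.9 (before-turn y 0.1 z -0.9)
y at dx -8 .[-103.4,-98.4] G[-97.9,-81.4] W[-80.9,18.6] .[19.1,51.1]
y at dx 0 .[-103.4,-98.4] G[-96.9,-81.4] W[-80.9,18.6] .[19.1,51.1]
y at dx 8 .[-103.4,-98.4] G[-96.9,-81.4] W[-80.9,19.1] .[19.6,51.1]
x rel at y -63 G[-40.0,-24.0] L[-23.5,-19.0] G[-18.5,-15.5] W[-15.0,18.0] G[18.5,21.5] L[22.0,26.0] G[26.5,28.5] W[29.0,39.5]
x rel at y -38 G[-40.0,-24.0] L[-23.5,-18.5] G[-18.0,-15.0] W[-14.5,17.5] G[18.0,21.0] L[21.5,26.0] G[26.5,29.0] W[29.5,39.5]
```

Request:
play_rows --rows "0 0 0 23.5 0 -0.9 1;0 0 0 0 0 0 1;0 0 0 0 11 0 1;0 0 0 0 11 0 1;0 0 0 0 12 0 1;0 0 0 0 12 0 1;0 0 0 0 11.5 0 1;0 0 0 0 7 0 1"

```text
time: 27.55
position: [0.5199, -0.032, 0.0215]
tool_rot: [-0.005, 0.707, 0.005, 0.707]
ft_force: [-0.5, -0.9, 0.5]
grip_width: 0.0004
```

Request:
play_rows --rows "0 0 0 0 0 0 1;0 0 0 -30 -3 0 1;0 0 0 -38 0 0 0.4;0 0 0 0 36 -0.5 0.4;0 0 0 0 36 -0.5 0.4;0 0 0 0 36 -0.5 0.4;0 0 0 0 36 -0.5 0.4;0 0 0 0 0 0 0.4"

```text
time: 28.22
position: [0.5152, 0.1121, 0.0892]
tool_rot: [-0.005, 0.707, 0.007, 0.707]
ft_force: [-0.7, -0.5, -0.3]
grip_width: 0.0328
```

Request:
play_rows --rows "0 0 0 0 0 0 0.4;0 0 0 0 0 0 0.4"

```text
time: 28.38
position: [0.5164, 0.1066, 0.0889]
tool_rot: [-0.005, 0.707, 0.004, 0.707]
ft_force: [0.7, -0.2, 0.1]
grip_width: 0.0455
```

```bash
python3 - <<'E'
from h import *
go([519.5,105,18.4],0.75); lead()
E
```

```text
t28.38 P [516.4 106.6  88.9] yaw 0.74 tilt [-0.03 -0.  ] q [-0.01  0.56  1.78 -0.    0.81 -0.02] F [ 0.7 -0.2  0.1] w 45.5
turn ax -0.000  shift x 70.5 y -1.6 z 3.1 (before-turn y -1.6 z 3.1)
dx -8 [(119.0, 3.2), (120.5, 3.2), (120.0, 2.8), (119.5, 2.5)]
dx 0 [(120.0, 4.5), (120.5, 2.5), (119.5, 2.2), (121.5, 1.5)]
dx 8 [(120.0, 5.2), (119.5, 3.2), (120.5, 3.2), (121.5, 1.5)]
y 112 [(501.5, 1.2), (502.0, 1.5), (529.5, 1.5), (530.0, 1.2), (534.0, 3.2), (534.5, 3.2)]
y 115 [(502.0, 1.2), (502.5, 1.2), (529.5, 1.5), (534.0, 2.8), (534.5, 3.2), (535.0, 1.5)]
```

Request:
play_rows --rows "0 0 0 30 0.8 1.6 0.4;0 0 0 30 0 0 0.4;0 0 0 10.5 0 0 0.4;0 0 0 0 0 0 0.4;0 0 0 0 0 0 0.4"

```text
time: 28.85
position: [0.5178, 0.1066, 0.0183]
tool_rot: [-0.004, 0.708, 0.004, 0.707]
ft_force: [-0.3, -0.1, 1.0]
grip_width: 0.0525
```

Request:
play_rows --rows "0 0 0 0 0 0 1;0 0 0 0 0 0 1;0 0 0 0 0 0 1;0 0 0 0 0 0 1"

```text
time: 29.18
position: [0.5186, 0.1077, 0.0196]
tool_rot: [-0.004, 0.706, 0.004, 0.708]
ft_force: [0.3, -0.8, -0.4]
grip_width: 0.0334
```

Request:
play_rows --rows "0 0 0 -5 0 0 1;0 0 0 -15 0 0 1;0 0 0 -25 0 0 1;0 0 0 -30 0 0 1;0 0 0 0 0 0 1;0 0 0 0 0 0 1;0 0 0 0 0 0 1"

```text
time: 29.77
position: [0.5176, 0.1077, 0.0938]
tool_rot: [-0.004, 0.707, 0.004, 0.707]
ft_force: [0.4, 0.5, -1.2]
grip_width: 0.0333
```

```bash
sed -i 's/def held():/def held(h=.038):/; s/P-.038\*M/P-h*M/' h.py; python3 - <<'E'
from h import *
tgt(0,-31,70,90,57); held(.0326)
E
```

```text
target [423.7 240.9]
t29.77 P [517.6 107.7  93.8] yaw 0.70 tilt [0. 0.] q [-0.01  0.55  1.77  0.    0.82 -0.02] F [ 0.4  0.5 -1.2] w 33.3
turn ax -1.780  shift x 23.8 y 62.3 z 150.6 (before-turn y 134.3 z -92.3)
held end -8 [(12.5, 6.2), (13.0, 6.0), (14.0, 1.5), (14.5, 3.2), (15.0, 1.8)]
held end 8 [(12.0, 2.8), (12.5, 6.2), (13.0, 4.8), (14.0, 1.8), (14.5, 2.2)]
```

Request:
play_rows --rows "0 0 0 0 0 -31 1;0 0 0 0 0 -31 1;0 0 0 0 0 -30 1;-0.1187 0 0 0 0 0 1;-0.1187 0 0 0 0 0 1;-0.1187 0 0 0 0 0 1;-0.1187 0 0 0 0 0 1;-0.1187 0 0 0 0 0 1"

```text
time: 30.48
position: [0.4248, 0.1066, 0.0925]
tool_rot: [-0.212, 0.675, 0.213, 0.673]
ft_force: [0.0, -0.2, -1.2]
grip_width: 0.0332
```

Request:
play_rows --rows "-0.1187 0 0 0 0 0 1;-0.1187 0 0 0 0 0 1;-0.1187 0 0 0 0 0 1;-0.1187 0 0 0 0 0 1;-0.1187 0 0 0 0 0 1;-0.1187 0 0 0 0 0 1;-0.1187 0 0 0 0 0 1;-0.1187 0 0 0 0 0 1"

```text
time: 31.15
position: [0.4248, 0.1066, 0.0924]
tool_rot: [-0.497, 0.503, 0.498, 0.502]
ft_force: [-0.2, -0.1, -0.7]
grip_width: 0.0332
```

Request:
play_rows --rows "-0.1187 0 0 0 0 0 1;-0.1187 0 0 0 0 0 1;0 0 0 0 0 0 1;0 0 0 0 0 0 1"

```text
time: 31.48
position: [0.4251, 0.1066, 0.0927]
tool_rot: [-0.551, 0.443, 0.552, 0.442]
ft_force: [0.4, -0.6, -0.3]
grip_width: 0.0328
```

```bash
python3 - <<'E'
from h import *
tgt(0,-31,50,90,57.7); held(.0326)
E
```

```text
target [423.  240.8]
t31.48 P [425.1 106.6  92.7] yaw 102.53 tilt [0.13 0.03] q [-0.01  0.47  1.99 -0.    0.69 -1.8 ] F [ 0.4 -0.6 -0.3] w 32.8
turn ax -0.003  shift x 42.7 y -27.4 z 131.4 (before-turn y -27.1 z 131.5)
held end -8 [(12.5, 11.5), (13.0, 9.5), (14.0, 7.5), (14.5, 9.5), (15.0, 5.0)]
held end 8 [(31.5, 13.0), (32.0, 16.0), (32.5, 12.0), (35.5, 11.5), (36.0, 18.0)]
```

Request:
play_rows --rows "-0.003 0 0 0 -5.4 26.3 1;0 0 0 0 -5.4 26.3 1;0 0 0 0 -5.4 26.3 1;0 0 0 0 -5.4 26.3 1;0 0 0 10 -5.4 26.3 1;0 0 0 30 0 0 1;0 0 0 0 0 0 1;0 0 0 0 0 0 1"

```text
time: 32.2
position: [0.421, 0.2403, 0.0523]
tool_rot: [-0.552, 0.443, 0.554, 0.439]
ft_force: [-0.3, -0.0, -0.1]
grip_width: 0.0334
```

Request:
play_rows --rows "0 0 0 12 0 0 1;0 0 0 10 0 0 1;0 0 0 0 0 0 1;0 0 0 0 0 0 1"

```text
time: 32.53
position: [0.4229, 0.2401, 0.0318]
tool_rot: [-0.552, 0.441, 0.553, 0.441]
ft_force: [0.6, 0.3, -0.6]
grip_width: 0.033
```

```bash
python3 - <<'E'
from h import *
tgt(0,-31,20,90,57.7); held(.0326); snap('scene','s31.png')
E
```

```text
target [423.  240.8]
t32.53 P [422.9 240.1  31.8] yaw 102.79 tilt [ 0.05 -0.01] q [ 0.29  0.63  1.91 -0.    0.61 -1.51] F [ 0.6  0.3 -0.6] w 33.0
turn ax 0.002  shift x 11.8 y -0.2 z 0.7 (before-turn y -0.2 z 0.7)
held end -8 [(12.5, 8.0), (13.0, 8.5), (14.0, 11.0), (14.5, 18.0), (20.5, 10.5)]
held end 8 [(12.5, 8.8), (14.0, 14.0), (14.5, 13.8), (20.0, 11.2), (20.5, 9.2)]
```

Well aligned; lower gently.

Request:
play_rows --rows "0 0 0 6 0 0.7 1;0 0 0 4 0 0 1;0 0 0 1 0 0 1;0 0 0 0 0 0 1;0 0 0 0 0 0 1"

```text
time: 33.05
position: [0.4229, 0.2414, 0.0206]
tool_rot: [0.553, -0.441, -0.553, -0.441]
ft_force: [-0.7, -0.3, 1.4]
grip_width: 0.0332
```

Request:
play_rows --rows "0 0 0 0 0 0 0.5;0 0 0 0 0 0 0.5;0 0 0 -5 0 0 0.5;0 0 0 -20 0 0 0.5;0 0 0 -38 0 0 0.5;0 0 0 -38 0 0 0.5;0 0 0 -25 0 0 1;0.119 0 0 0 0 0 1"

```text
time: 33.72
position: [0.4265, 0.2428, 0.1519]
tool_rot: [0.528, -0.47, -0.523, -0.477]
ft_force: [0.9, 0.1, -0.3]
grip_width: 0.0361
```

Request:
play_rows --rows "0.119 0 0 0 0 0 1;0.119 0 0 0 0 0 1;0.119 0 0 0 0 0 1;0.119 0 0 0 0 0 1;0.119 0 0 0 0 0 1;0.119 0 0 0 0 0 1;0.119 0 0 0 0 0 1;0.119 0 0 0 0 0 1"

```text
time: 34.38
position: [0.4226, 0.2414, 0.1468]
tool_rot: [-0.249, 0.662, 0.249, 0.662]
ft_force: [1.0, -0.7, 0.5]
grip_width: 0.0005
```

Request:
play_rows --rows "0.119 0 0 0 0 0 1;0.119 0 0 0 0 0 1;0.119 0 0 0 0 0 1;0.119 0 0 0 0 0 1;0.024 0 0 0 -30 30 1;0 0 0 0 -30 30 1;0 0 0 0 0 0 1;0 0 0 0 0 0 1"

```text
time: 35.05
position: [0.4959, 0.1969, 0.1467]
tool_rot: [-0.078, 0.702, 0.078, 0.703]
ft_force: [-0.4, -0.1, -0.8]
grip_width: 0.0002
```

```bash
python3 - <<'E'
from h import *
st(); im,i=snap('wrist','w33.png'); S=(472.5,283.7)
for k in (0,60): runs(im,i,S,12.7,'x',k,.012)
runs(im,i,S,12.7,'x',31,.046)
for k in (-31,0,31): runs(im,i,S,12.7,'y',k,.052)
runs(im,i,S,12.7,'x',-31,.052)
runs(im,i,S,12.7,'y',0,.04)
go([565,-100,45],.75)
E
```

```text
t35.05 P [495.9 196.9 146.7] yaw 12.69 tilt [0.   0.08] q [ 0.17  0.47  1.71  0.    0.95 -0.05] F [-0.4 -0.1 -0.8] w 0.2
x at 0 z 0.012 W[-80,-61] w[-60.5,-59.5] B[-59,-57.5] w[-57,-50.5] w[-49,-48] w[-47,-42.5] w[-41,-36] w[-35,-28] w[-25,-17.5] B[-17,13.5] w[17.5,23.5] w[24.5,30.5] w[31.5,35.5] W[36,37.5] w[38,40] w[41,44] W[46.5,47.5] w[48,52] B[52.5,57.5] w[58,59] D[59.5,79.5]
x at 60 z 0.012 D[-80,-72.5] W[-72,-70.5] W[-69.5,-56.5] D[-56,-53.5] w[-53,-42.5] w[-40,-26] w[-22,-18.5] D[-18,-15.5] W[-15,-10] D[-9.5,-8] W[-7.5,13] D[13.5,16] w[17.5,27] W[27.5,28.5] w[29,34] w[35,42] w[43,44] w[45,49] w[50,51.5] D[52.5,79.5]
x at 31 z 0.046 D[-80,-66.5] W[-66,-54] w[-53.5,-52.5] B[-52,-50.5] w[-50,-48.5] w[-45,-43] W[-42.5,-41] w[-40.5,-39.5] W[-39,-38] w[-36.5,-24] w[-23,-22] W[-21.5,-20] w[-19.5,-16.5] D[-16,-15] R[-14.5,13.5] w[15,24.5] w[26,31.5] w[32.5,37.5] w[38.5,40.5] w[45,47.5] B[48,51.5] w[52,53.5] D[54,79]
y at -31 z 0.052 W[-80,-69.5] D[-69,-68] w[-67.5,-63.5] w[-62,-60.5] w[-59,-48] D[-47.5,-46] W[-45,-44] w[-43.5,-39] W[-37.5,-36.5] w[-36,-26.5] w[-25.5,-21.5] W[-21,-19.
[... 569 characters left out ...]
 -31 z 0.052 D[-80,-70.5] W[-70,-69] w[-68.5,-49.5] w[-48.5,-45.5] w[-44.5,-42.5] W[-42,-41] w[-40.5,-30] w[-27.5,-23] W[-22.5,-19] w[-17.5,-3] w[-2,-1] w[0.5,13.5] w[15,22.5] W[23,24.5] w[25,28] w[33,39] w[40.5,54] w[55.5,69] D[69.5,71] W[71.5,79.5]
y at 0 z 0.04 W[-79.5,-68] W[-67,-59] D[-58.5,-56.5] B[-55,-51] w[-50.5,-49.5] D[-49,-48] w[-47,-46] w[-45,-40.5] w[-39,-35.5] w[-34,-32] W[-30.5,-29.5] w[-29,-23] w[-22,-19] w[-18,-14] B[-13.5,15] D[16,19] R[19.5,40] B[41.5,51.5] W[53,54.5] .[55,79.5]
t35.10 P [493.8 197.5 146.4] yaw 12.77 tilt [ 0.02 -0.07] q [ 0.17  0.47  1.72  0.    0.95 -0.05] F [-1.2 -0.  -0.5] w 0.4
turn ax 0.210  shift x 101.4 y -298.4 z 67.3 (before-turn y -305.9 z 3.8)
```

Request:
play_rows --rows "0.105 0 0 0 0 0 1;0.105 0 0 0 0 0 1;0 0 0 0 -36.7 8.6 1;0 0 0 0 -36.7 8.6 1;0 0 0 0 -36.7 8.6 1;0 0 0 0 -36.7 8.6 1;0 0 0 0 -36.7 8.6 1;0 0 0 0 -36.7 8.6 1"

```text
time: 35.77
position: [0.5472, -0.0215, 0.1465]
tool_rot: [-0.005, 0.708, 0.006, 0.706]
ft_force: [0.5, 0.6, 0.1]
grip_width: 0.0003
```

Request:
play_rows --rows "0 0 0 0 -36.7 8.6 1;0 0 0 0 -36.7 8.6 1;0 0 0 30 0 0 1;0 0 0 38 0 0 1;0 0 0 32 0 0 1;0 0 0 0 0 0 1;0 0 0 0 0 0 1;0 0 0 0 0 0 1"

```text
time: 36.43
position: [0.5675, -0.0939, 0.0479]
tool_rot: [-0.006, 0.707, 0.005, 0.707]
ft_force: [0.3, -0.2, 0.2]
grip_width: 0.0003
```

```bash
python3 - <<'E'
from h import *
go([567,-94,22],0.75); lane(564.4)
E
```

```text
t36.43 P [567.5 -93.9  47.9] yaw 0.90 tilt [-0.02  0.07] q [-0.36  0.67  1.68  0.    0.79 -0.37] F [ 0.3 -0.2  0.2] w 0.3
turn ax 0.003  shift x 25.9 y -0.1 z -0.5 (before-turn y -0.1 z -0.5)
y at dx -8 .[-99.3,-95.3] G[-94.8,-75.3] W[-74.8,23.2] .[23.7,55.2]
y at dx 0 .[-99.3,-95.3] G[-93.8,-75.3] W[-74.8,23.7] .[24.2,55.2]
y at dx 8 .[-99.3,-95.3] G[-93.8,-75.3] W[-74.8,23.7] .[24.2,55.2]
x rel at y -59 G[-40.0,-23.5] L[-23.0,-19.0] G[-18.5,-13.0] W[-12.5,20.0] L[21.5,26.5] G[27.0,28.5] W[29.0,39.5]
x rel at y -34 G[-40.0,-23.5] L[-23.0,-18.5] G[-18.0,-13.0] W[-12.5,20.5] L[21.5,26.0] G[26.5,28.5] W[29.0,39.5]
```

Request:
play_rows --rows "0.002 0 0 25.9 0 -0.5 1;0 0 0 0 0 0 1;0 0 0 0 10 0 1;0 0 0 0 10 0 1;0 0 0 0 11 0 1;0 0 0 0 12 0 1;0 0 0 0 11 0 1;0 0 0 0 6.5 0 1"

```text
time: 37.15
position: [0.5657, -0.0319, 0.0212]
tool_rot: [-0.005, 0.707, 0.005, 0.707]
ft_force: [-0.6, 0.3, 0.4]
grip_width: 0.0005
```

Request:
play_rows --rows "0 0 0 0 0 0 1;0 0 0 -30 -3 0 1;0 0 0 -38 0 0 0.4;0 0 0 0 36 -0.2 0.4;0 0 0 0 36 -0.2 0.4;0 0 0 0 36 -0.2 0.4;0 0 0 0 36 -0.2 0.4;0 0 0 0 0 0 0.4"

```text
time: 37.82
position: [0.5622, 0.1126, 0.0888]
tool_rot: [-0.005, 0.707, 0.007, 0.707]
ft_force: [-0.2, -0.3, -0.8]
grip_width: 0.0328
```

Request:
play_rows --rows "0 0 0 0 0 0 0.4;0 0 0 0 0 0 0.4;0 0 0 0 0 0 0.4"

```text
time: 38.07
position: [0.5634, 0.1058, 0.0885]
tool_rot: [-0.004, 0.707, 0.004, 0.707]
ft_force: [-0.2, -0.3, 0.5]
grip_width: 0.0496
```

```bash
python3 - <<'E'
from h import *
go([563.5,107,18.4],0.75); lead()
E
```

```text
t38.07 P [563.4 105.8  88.5] yaw 0.65 tilt [-0.02 -0.01] q [-0.01  0.6   1.66 -0.    0.88 -0.02] F [-0.2 -0.3  0.5] w 49.6
turn ax -0.002  shift x 70.1 y 1.2 z 0.1 (before-turn y 1.3 z 0.1)
dx -8 [(159.0, 5.2), (120.0, 4.8), (158.5, 4.8), (119.5, 4.8)]
dx 0 [(163.5, 10.5), (161.0, 8.2), (163.0, 7.0), (165.0, 6.0)]
dx 8 [(137.0, 11.0), (137.5, 8.2), (136.5, 5.2), (120.5, 5.0)]
y 112 [(548.4, 1.8), (548.9, 2.0), (576.4, 1.2), (581.4, 3.0), (581.9, 1.5), (582.9, 1.5)]
y 115 [(547.4, 1.5), (548.4, 2.2), (548.9, 2.2), (576.9, 1.5), (581.4, 2.2), (581.9, 1.5)]
```

Request:
play_rows --rows "0.001 0 0 30 1.7 1.6 0.4;0 0 0 30 0 0 0.4;0 0 0 10 0 0 0.4;0 0 0 0 0 0 0.4;0 0 0 0 0 0 0.4;0 0 0 0 0 0 1;0 0 0 0 0 0 1;0 0 0 0 0 0 1"

```text
time: 38.78
position: [0.5659, 0.1085, 0.02]
tool_rot: [-0.004, 0.706, 0.004, 0.708]
ft_force: [0.5, 0.3, -0.2]
grip_width: 0.0396
```

Request:
play_rows --rows "0 0 0 0 0 0 1;0 0 0 0 0 0 1;0 0 0 -5 0 0 1;0 0 0 -15 0 0 1;0 0 0 -25 0 0 1;0 0 0 -30 0 0 1;0 0 0 0 0 0 1;0 0 0 0 0 0 1"

```text
time: 39.45
position: [0.5662, 0.1087, 0.0957]
tool_rot: [-0.004, 0.706, 0.004, 0.709]
ft_force: [0.2, -0.2, 0.3]
grip_width: 0.0329
```

```bash
python3 - <<'E'
from h import *
go([424,107,94],0.75); held(.0326)
E
```

```text
t39.45 P [566.2 108.7  95.7] yaw 0.67 tilt [-0.    0.26] q [-0.    0.6   1.65  0.    0.89 -0.02] F [ 0.2 -0.2  0.3] w 32.9
turn ax -0.001  shift x 1.7 y 0.1 z -142.2 (before-turn y -0.1 z -142.2)
held end -8 [(11.5, 4.5), (12.0, 2.8), (12.5, 0.8), (13.0, 2.2), (13.5, 2.5)]
held end 8 [(11.5, 4.2), (12.0, 2.5), (13.0, 4.5), (13.5, 3.8), (31.5, 0.5)]
```

Request:
play_rows --rows "0 0 0 0 0 -36 1;0 0 0 0 0 -36 1;0 0 0 0 0 -36 1;0 0 0 0 0 -34 1;-0.1187 0 0 0 0 0 1;-0.1187 0 0 0 0 0 1;-0.1187 0 0 0 0 0 1;-0.1187 0 0 0 0 0 1"

```text
time: 40.17
position: [0.4213, 0.107, 0.0927]
tool_rot: [-0.172, 0.687, 0.173, 0.685]
ft_force: [-0.2, 0.8, -1.7]
grip_width: 0.0332
```

Request:
play_rows --rows "-0.1187 0 0 0 0 0 1;-0.1187 0 0 0 0 0 1;-0.1187 0 0 0 0 0 1;-0.1187 0 0 0 0 0 1;-0.1187 0 0 0 0 0 1;-0.1187 0 0 0 0 0 1;-0.1187 0 0 0 0 0 1;-0.1187 0 0 0 0 0 1"

```text
time: 40.83
position: [0.4214, 0.107, 0.0925]
tool_rot: [-0.466, 0.532, 0.468, 0.53]
ft_force: [0.6, 0.6, -0.7]
grip_width: 0.033
```

Request:
play_rows --rows "-0.1187 0 0 0 0 0 1;-0.1187 0 0 0 0 0 1;-0.1187 0 0 0 0 0 1;0 0 0 0 0 0 1;0 0 0 0 0 0 1"

```text
time: 41.25
position: [0.4218, 0.107, 0.0928]
tool_rot: [-0.551, 0.443, 0.552, 0.442]
ft_force: [0.3, -0.6, -0.7]
grip_width: 0.0331
```

```bash
python3 - <<'E'
from h import *
tgt(0,31,50,90,58.6); held(.0326)
E
```

```text
target [408.5 301.1]
t41.25 P [421.8 107.   92.8] yaw 102.50 tilt [0.14 0.03] q [-0.01  0.46  2.    0.    0.69 -1.8 ] F [ 0.3 -0.6 -0.7] w 33.1
turn ax -0.004  shift x 42.8 y -29.7 z 192.3 (before-turn y -29.1 z 192.4)
held end -8 [(12.0, 8.2), (13.0, 7.0), (13.5, 9.2), (30.5, 7.5), (31.0, 7.2)]
held end 8 [(29.5, 13.0), (30.0, 15.0), (30.5, 12.0), (34.0, 17.0), (34.5, 17.8)]
```

Request:
play_rows --rows "-0.004 0 0 0 -4.2 27.5 1;0 0 0 0 -4.2 27.5 1;0 0 0 0 -4.2 27.5 1;0 0 0 0 -4.2 27.5 1;0 0 0 0 -4.2 27.5 1;0 0 0 0 -4.2 27.5 1;0 0 0 10 -4.2 27.3 1;0 0 0 25 0 0 1"

```text
time: 41.97
position: [0.4115, 0.3066, 0.0606]
tool_rot: [0.555, -0.437, -0.552, -0.444]
ft_force: [0.7, 1.0, -0.1]
grip_width: 0.033
```

Request:
play_rows --rows "0 0 0 15 0 0 1;0 0 0 10 0 0 1;0 0 0 0 0 0 1;0 0 0 0 0 0 1;0 0 0 0 0 0 1"

```text
time: 42.38
position: [0.4092, 0.3008, 0.0341]
tool_rot: [0.553, -0.441, -0.553, -0.441]
ft_force: [0.2, 0.5, 0.5]
grip_width: 0.033
```

```bash
python3 - <<'E'
from h import *
tgt(0,31,20.5,90,58.6); held(.0326)
E
```

```text
target [408.5 301.1]
t42.38 P [409.2 300.8  34.1] yaw 102.83 tilt [-0.04  0.01] q [ 0.41  0.64  1.86 -0.    0.65 -1.38] F [0.2 0.5 0.5] w 33.0
turn ax 0.002  shift x 13.6 y 0.6 z 0.4 (before-turn y 0.6 z 0.4)
held end -8 [(12.0, 8.5), (13.0, 11.0), (13.5, 17.5), (20.0, 9.8), (20.5, 7.8)]
held end 8 [(12.0, 7.5), (13.0, 10.2), (13.5, 16.8), (20.0, 10.8), (20.5, 7.0)]
```

Request:
play_rows --rows "0 0 0 7 0.3 0.4 1;0 0 0 4 0 0 1;0 0 0 1.5 0 0 1;0 0 0 0 0 0 1;0 0 0 0 0 0 1"

```text
time: 42.85
position: [0.4082, 0.3012, 0.0211]
tool_rot: [-0.553, 0.441, 0.553, 0.441]
ft_force: [-0.3, -0.3, -0.1]
grip_width: 0.0328
```

Request:
play_rows --rows "0 0 0 0.7 0 0 1;0 0 0 0 0 0 1"

```text
time: 43.02
position: [0.4083, 0.3013, 0.0207]
tool_rot: [0.553, -0.441, -0.553, -0.441]
ft_force: [-0.6, -1.4, 2.0]
grip_width: 0.033
```

Request:
play_rows --rows "0 0 0 0 0 0 0.5;0 0 0 0 0 0 0.5;0 0 0 -5 0 0 0.5;0 0 0 -20 0 0 0.5;0 0 0 -38 0 0 0.5;0 0 0 -38 0 0 0.5;0 0 0 -25 0 0 1;0.119 0 0 0 0 0 1"

```text
time: 43.68
position: [0.4118, 0.3031, 0.152]
tool_rot: [0.527, -0.469, -0.524, -0.477]
ft_force: [0.7, -0.1, 0.2]
grip_width: 0.0364
```

Request:
play_rows --rows "0.119 0 0 0 0 0 1;0.119 0 0 0 0 0 1;0.119 0 0 0 0 0 1;0.119 0 0 0 0 0 1;0.119 0 0 0 0 0 1;0.119 0 0 0 0 0 1;0.119 0 0 0 0 0 1;0.119 0 0 0 0 0 1"

```text
time: 44.35
position: [0.408, 0.3013, 0.1466]
tool_rot: [-0.249, 0.662, 0.249, 0.662]
ft_force: [0.1, -0.3, -0.5]
grip_width: 0.0006
```

Request:
play_rows --rows "0.119 0 0 0 0 0 1;0.119 0 0 0 0 0 1;0.119 0 0 0 0 0 1;0.119 0 0 0 0 0 1;0.024 0 0 0 -40 25 1;0 0 0 0 -40 25 1;0 0 0 0 -40 20 1;0 0 0 0 0 0 1"

```text
time: 45.02
position: [0.5009, 0.2062, 0.1472]
tool_rot: [-0.078, 0.7, 0.077, 0.705]
ft_force: [0.4, 0.2, 0.3]
grip_width: 0.0007
```

Request:
play_rows --rows "0 0 0 0 0 0 1;0 0 0 0 0 0 1"

```text
time: 45.18
position: [0.4935, 0.2106, 0.1463]
tool_rot: [-0.079, 0.703, 0.079, 0.702]
ft_force: [1.0, -0.2, -0.2]
grip_width: 0.0005
```

```bash
python3 - <<'E'
from h import *
st(); im,i=snap('wrist','w43.png'); S=(472.5,283.7)
for k in (-31,0,31): runs(im,i,S,12.7,'y',k,.052)
for k in (-31,31): runs(im,i,S,12.7,'x',k,.052)
runs(im,i,S,12.7,'x',0,.046)
go([610,-100,45],.75)
E
```

```text
t45.18 P [493.5 210.6 146.3] yaw 12.83 tilt [ 0.03 -0.08] q [ 0.19  0.48  1.71  0.    0.96 -0.03] F [ 1.  -0.2 -0.2] w 0.5
y at -31 z 0.052 W[-80,-69] w[-67.5,-48] D[-47.5,-46.5] w[-44.5,-41] w[-39.5,-38] w[-37,-36] w[-35,-28.5] w[-27.5,-20] w[-19,-17.5] w[-14.5,-6] W[-5.5,-4.5] w[-2.5,13.5] D[14,15] w[17.5,24] w[26,43] w[46,60] w[61,65] .[65.5,79.5]
y at 0 z 0.052 W[-80,-76.5] W[-75.5,-55.5] D[-55,-53.5] w[-53,-52] B[-51.5,-49.5] w[-49,-48] D[-47.5,-46.5] w[-45,-42] w[-41,-39] W[-37,-36] w[-35.5,-23.5] W[-23,-22] w[-21.5,-14] B[-13.5,13] D[14,15.5] w[17,20] w[21,23.5] W[25,26] w[26.5,30.5] w[32,34.5] w[35.5,39] W[39.5,40.5] w[41,48] B[48.5,50] W[51,65] .[65.5,79.5]
y at 31 z 0.052 D[-80,-68.5] W[-68,-66] w[-65.5,-64] W[-63.5,-62] w[-61.5,-60.5] w[-58,-48.5] W[-47,-46] w[-45.5,-24.5] w[-23.5,-14] W[-13.5,-12.5] w[-12,1] W[1.5,3] w[3.5,13] D[13.5,15.5] w[16.5,20] w[21.5,23] w[24,32] w[33.5,65.5] .[66,79.5]
x at -31 z 0.052 D[-80,-78.5] W[-78,-70] w[-68.5,-55] w[-54,-44.5] w[-43,-42] w[-41,-40] w[-39,-34.5] w[-33,-18.5] w[-17,6] w[7.5,40] w[41,69.5] D[70,71.5] W[72,79.5]
x at 31 z 0.052 W[-79,-76.5] D[-76,-70] w[-68.5,-61] w[-60,-43] w[-41,-35] w[-34,-32] w[-31,-23] w[-22,-21] w[-17.5,-1.5] W[-1,0] w[0.5,47.5] w[49,69] D[69.5,75.5] W[76,79.5]
x at 0 z 0.046 D[-80,-76] W[-75.5,-53.5] w[-53,-52] B[-51.5,-50] W[-48.5,-47] w[-46.5,-43.5] w[-42.5,-30] w[-28.5,-15.5] B[-15,12.5] w[13,14] W[15,17] w[17.5,23] w[25.5,47.5] B[48,52.5] w[53,54] D[54.5,72] W[72.5,79.5]
t45.23 P [493.  211.2 146.3] yaw 12.91 tilt [ 0.02 -0.09] q [ 0.2   0.48  1.71  0.    0.96 -0.03] F [-0.2  0.  -0.2] w 0.6
turn ax 0.212  shift x 101.3 y -312.7 z 113.0 (before-turn y -329.5 z 44.8)
```

Request:
play_rows --rows "0.106 0 0 0 0 0 1;0.106 0 0 0 0 0 1;0 0 0 0 -38.4 14.3 1;0 0 0 0 -38.4 14.3 1;0 0 0 0 -38.4 14.3 1;0 0 0 0 -38.4 14.3 1;0 0 0 0 -38.4 14.3 1;0 0 0 0 -38.4 14.3 1"

```text
time: 45.9
position: [0.5826, -0.0182, 0.1465]
tool_rot: [-0.005, 0.707, 0.006, 0.707]
ft_force: [0.2, 0.2, 0.3]
grip_width: 0.0003
```

Request:
play_rows --rows "0 0 0 0 -38.4 14.3 1;0 0 0 0 -38.4 14.3 1;0 0 0 30 0 0 1;0 0 0 38 0 0 1;0 0 0 30 0 0 1;0 0 0 0 0 0 1;0 0 0 0 0 0 1;0 0 0 0 0 0 1"

```text
time: 46.57
position: [0.6136, -0.0939, 0.0498]
tool_rot: [-0.005, 0.706, 0.005, 0.708]
ft_force: [0.4, 0.4, 0.5]
grip_width: 0.0004
```

```bash
python3 - <<'E'
from h import *
go([612,-94,22],0.75); lane(609.4)
E
```

```text
t46.57 P [613.6 -93.9  49.8] yaw 0.85 tilt [-0.03  0.11] q [-0.33  0.71  1.56  0.    0.87 -0.35] F [0.4 0.4 0.5] w 0.4
turn ax 0.002  shift x 27.8 y -0.1 z -1.6 (before-turn y -0.1 z -1.7)
y at dx -8 .[-99.3,-96.3] G[-95.8,-79.3] W[-78.8,23.7] .[24.2,55.2]
y at dx 0 .[-99.3,-95.8] G[-94.3,-79.3] W[-78.8,24.2] .[24.7,55.2]
y at dx 8 .[-99.3,-95.8] G[-94.8,-79.3] W[-78.8,24.2] .[24.7,55.2]
x rel at y -59 G[-40.0,-24.0] L[-23.5,-19.0] G[-18.5,-15.5] W[-15.0,17.5] G[18.0,21.0] L[21.5,26.5] W[27.5,39.5]
x rel at y -34 G[-40.0,-24.0] L[-23.5,-18.5] G[-18.0,-15.0] W[-14.5,18.0] G[18.5,21.5] L[22.0,26.5] W[27.5,39.5]
```

Request:
play_rows --rows "0.001 0 0 5 -3 -1.6 1;0 0 0 22.8 0 0 1;0 0 0 0 0 0 1;0 0 0 0 12 0 1;0 0 0 0 14 0 1;0 0 0 0 14 0 1;0 0 0 0 14 0 1;0 0 0 0 10 0 1"

```text
time: 47.28
position: [0.6024, -0.0352, 0.0224]
tool_rot: [-0.005, 0.712, 0.003, 0.702]
ft_force: [-26.0, -21.9, 17.3]
grip_width: -0.0001
```

Request:
play_rows --rows "0 0 0 0 0 0 1;0 0 0 -30 -3 0 1;0 0 0 -38 0 0 0.4;0 0 0 0 36 -0.2 0.4;0 0 0 0 36 -0.2 0.4;0 0 0 0 36 -0.2 0.4;0 0 0 0 36 -0.2 0.4;0 0 0 0 0 0 0.4"

```text
time: 47.95
position: [0.6066, 0.1152, 0.0902]
tool_rot: [-0.005, 0.707, 0.008, 0.708]
ft_force: [0.0, 0.2, -0.2]
grip_width: 0.0322
```

Request:
play_rows --rows "0 0 0 0 0 0 0.4;0 0 0 0 0 0 0.4;0 0 0 0 0 0 0.4"

```text
time: 48.2
position: [0.6079, 0.1068, 0.0892]
tool_rot: [-0.004, 0.707, 0.004, 0.707]
ft_force: [0.3, -0.4, 0.3]
grip_width: 0.0493
```

```bash
python3 - <<'E'
from h import *
go([608.5,107,18.4],0.75); lead()
E
```

```text
t48.20 P [607.9 106.8  89.2] yaw 0.67 tilt [-0.01  0.04] q [-0.01  0.65  1.55 -0.    0.95 -0.02] F [ 0.3 -0.4  0.3] w 49.3
turn ax -0.001  shift x 70.8 y 0.2 z 0.6 (before-turn y 0.2 z 0.5)
dx -8 [(144.3, 10.0), (143.8, 8.5), (118.3, 4.8), (144.8, 4.2)]
dx 0 [(147.3, 10.0), (147.8, 8.0), (146.8, 5.8), (118.3, 4.2)]
dx 8 [(149.8, 10.0), (150.3, 9.8), (118.3, 5.2), (149.3, 4.0)]
y 112 [(589.5, 3.0), (591.0, 2.0), (624.0, 5.5), (624.5, 10.5), (625.0, 7.0), (625.5, 2.0)]
y 115 [(589.5, 3.2), (623.5, 3.0), (624.5, 3.2), (625.0, 8.8), (625.5, 9.8), (626.0, 6.0)]
```

```bash
python3 - <<'E'
from h import *
for fn in ('top0.png',None):
    if fn: im=cv2.imread('pics/'+fn); i=imaging.camera_info('top')
    else: im,i=snap('top','top48.png')
    m=(cv2.cvtColor(im,cv2.COLOR_BGR2HSV)[...,2]<95).astype(np.uint8); k=np.zeros_like(m); k[95:200,255:325]=m[95:200,255:325]
    pts=np.argwhere(k)[:,::-1]; 
    for z in (0,.06): 
        w=px2plane(i,pts,z)*1e3
        near=w[w[:,0]<np.percentile(w[:,0],2)+8]
        print(fn,z,'x %.0f..%.0f'%(np.percentile(w[:,0],1),w[:,0].max()),'y near end %.0f..%.0f'%(near[:,1].min(),near[:,1].max()),'all y %.0f..%.0f'%(w[:,1].min(),w[:,1].max()),len(pts))
im=cv2.imread('pics/top48.png')[95:330,140:380]; s=snap('scene','s48.png')[0][150:330,210:450]
cv2.imwrite('pics/m48.png',np.hstack([cv2.resize(im,(400,392),interpolation=cv2.INTER_CUBIC),cv2.resize(s,(400,392),interpolation=cv2.INTER_CUBIC)]))
E
```

```text
top0.png 0 x 678..934 y near end -43..26 all y -70..71 1246
top0.png 0.06 x 662..904 y near end -44..21 all y -70..63 1246
None 0 x 677..934 y near end -36..23 all y -68..65 1022
None 0.06 x 661..904 y near end -37..21 all y -67..59 1022
```

View pics/m48.png

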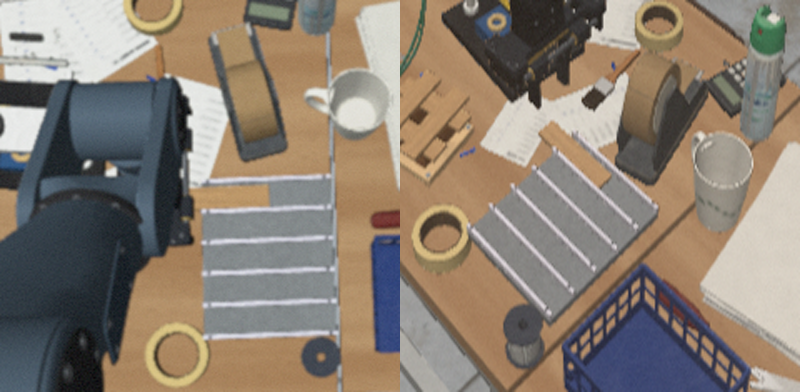

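Request:
play_rows --rows "0.001 0 0 30 -0.5 -0.3 0.4;0 0 0 30 0 0 0.4;0 0 0 10.5 0 0 0.4;0 0 0 0 0 0 0.4;0 0 0 0 0 0 0.4;0 0 0 0 0 0 1;0 0 0 0 0 0 1;0 0 0 0 0 0 1"

```text
time: 49.02
position: [0.6087, 0.1065, 0.0197]
tool_rot: [-0.004, 0.706, 0.004, 0.708]
ft_force: [0.7, -0.7, -0.4]
grip_width: 0.0395
```

Request:
play_rows --rows "0 0 0 0 0 0 1;0 0 0 0 0 0 1;0 0 0 -5 0 0 1;0 0 0 -15 0 0 1;0 0 0 -25 0 0 1;0 0 0 -30 0 0 1;0 0 0 0 0 0 1;0 0 0 0 0 0 1"

```text
time: 49.68
position: [0.609, 0.1067, 0.0954]
tool_rot: [-0.004, 0.705, 0.004, 0.709]
ft_force: [0.7, 0.3, -0.5]
grip_width: 0.0332
```

```bash
python3 - <<'E'
from h import *
tgt(-31,0,70,0,58); held(.0326)
E
```

```text
target [429.5 333.5]
t49.68 P [609.  106.7  95.4] yaw 0.64 tilt [-0.    0.26] q [-0.01  0.64  1.54  0.    0.95 -0.02] F [ 0.7  0.3 -0.5] w 33.2
turn ax -0.211  shift x 25.4 y 260.7 z -125.3 (before-turn y 228.8 z -177.1)
held end -8 [(11.5, 4.8), (12.0, 3.5), (13.0, 2.5), (13.5, 2.8), (14.0, 1.0)]
held end 8 [(11.5, 4.2), (12.0, 2.5), (13.0, 3.2), (13.5, 2.8), (17.5, 1.2)]
```

Request:
play_rows --rows "0 0 0 0 0 -35.4 1;0 0 0 0 0 -35.4 1;0 0 0 0 0 -35.4 1;0 0 0 0 0 -35.4 1;0 0 0 0 0 -35.4 1;-0.1055 0 0 0 0 0 1;-0.1055 0 0 0 0 0 1;0 0 0 0 0 0 1"

```text
time: 50.4
position: [0.4286, 0.1047, 0.0923]
tool_rot: [-0.079, 0.704, 0.079, 0.702]
ft_force: [0.0, 0.1, -0.3]
grip_width: 0.033
```

```bash
python3 - <<'E'
from h import *
tgt(-31,0,60,0,58.4); held(.0326)
E
```

```text
target [429.4 333.9]
t50.40 P [428.6 104.7  92.3] yaw 12.83 tilt [ 0.04 -0.18] q [-0.01  0.47  1.98 -0.    0.69 -0.24] F [ 0.   0.1 -0.3] w 33.0
turn ax 0.002  shift x 32.3 y 223.4 z 51.1 (before-turn y 223.2 z 51.8)
held end -8 [(32.0, 9.5), (32.5, 12.0), (33.0, 7.8), (37.0, 10.0), (37.5, 9.2)]
held end 8 [(12.0, 4.2), (12.5, 6.0), (13.0, 3.2), (14.0, 5.2), (14.5, 3.2)]
```

Request:
play_rows --rows "0.001 0 0 0 31.9 7.3 1;0 0 0 0 31.9 7.3 1;0 0 0 0 31.9 7.3 1;0 0 0 0 31.9 7.3 1;0 0 0 0 31.9 7.3 1;0 0 0 0 31.9 7.3 1;0 0 0 0 31.9 7.3 1;0 0 0 20 0 0 1"

```text
time: 51.12
position: [0.4353, 0.341, 0.0754]
tool_rot: [-0.076, 0.699, 0.08, 0.707]
ft_force: [1.0, -0.4, -0.5]
grip_width: 0.0335
```

Request:
play_rows --rows "0 0 0 20 0 0 1;0 0 0 12 0 0 1;0 0 0 0 0 0 1;0 0 0 0 0 0 1;0 0 0 0 0 0 1"

```text
time: 51.53
position: [0.4319, 0.3338, 0.0412]
tool_rot: [-0.077, 0.703, 0.078, 0.703]
ft_force: [0.6, -0.4, -0.4]
grip_width: 0.0332
```

```bash
python3 - <<'E'
from h import *
tgt(-31,0,26.5,0,58.2); held(.0326)
E
```

```text
target [429.5 333.7]
t51.53 P [431.9 333.8  41.2] yaw 12.58 tilt [0.01 0.02] q [0.45 0.65 1.76 0.   0.73 0.23] F [ 0.6 -0.4 -0.4] w 33.2
turn ax -0.002  shift x 14.7 y 0.4 z -2.4 (before-turn y 0.4 z -2.4)
held end -8 [(12.0, 5.8), (12.5, 4.2), (14.0, 7.2), (14.5, 5.2), (22.0, 5.8)]
held end 8 [(12.0, 6.5), (14.0, 5.8), (21.5, 5.8), (22.0, 4.5), (23.0, 6.0)]
```

Request:
play_rows --rows "-0.001 0 0 7 0.4 -2.2 1;0 0 0 4.5 0 0 1;0 0 0 1.5 0 0 1;0 0 0 0 0 0 1;0 0 0 0 0 0 1"

```text
time: 52.0
position: [0.4292, 0.3335, 0.0281]
tool_rot: [-0.078, 0.703, 0.078, 0.703]
ft_force: [0.6, -0.5, -1.1]
grip_width: 0.0329
```

Request:
play_rows --rows "0 0 0 1 0 0 1;0 0 0 0 0 0 1"

```text
time: 52.17
position: [0.4293, 0.3336, 0.0272]
tool_rot: [-0.078, 0.703, 0.078, 0.703]
ft_force: [1.4, -0.4, -0.4]
grip_width: 0.0329
```

```bash
python3 - <<'E'
from h import *
tgt(-31,0,26.5,0,58)
E
```

```text
target [429.5 333.5]
t52.17 P [429.3 333.6  27.2] yaw 12.72 tilt [0.   0.01] q [0.46 0.68 1.77 0.   0.7  0.23] F [ 1.4 -0.4 -0.4] w 32.9
turn ax 0.000  shift x 0.7 y -0.2 z 0.2 (before-turn y -0.2 z 0.2)
```

Lower 0.5 and release, then retreat and check.

Request:
play_rows --rows "0 0 0 0.6 0 0 1;0 0 0 0 0 0 1;0 0 0 0 0 0 0.5;0 0 0 0 0 0 0.5;0 0 0 -5 0 0 0.5;0 0 0 -20 0 0 0.5;0 0 0 -38 0 0 0.5;0 0 0 -38 0 0 0.5"

```text
time: 52.83
position: [0.4279, 0.3329, 0.1278]
tool_rot: [-0.079, 0.704, 0.078, 0.701]
ft_force: [1.0, 1.5, 0.5]
grip_width: 0.0435
```

Request:
play_rows --rows "0 0 0 -20 -20 20 0.5;0 0 0 0 -41 20 0.5;0 0 0 0 -41 0 0.5;0 0 0 0 -30 0 0.5;0 0 0 0 0 0 0.5;0 0 0 0 0 0 0.5;0 0 0 0 0 0 0.5"

```text
time: 53.42
position: [0.4946, 0.217, 0.1478]
tool_rot: [-0.078, 0.703, 0.078, 0.703]
ft_force: [0.4, 0.5, 0.7]
grip_width: 0.0438
```

```bash
python3 - <<'E'
from h import *
st(); im,i=snap('wrist','w52.png'); S=(472.5,283.7)
for k in (-50,0,50): runs(im,i,S,12.7,'x',k,.058)
runs(im,i,S,12.7,'y',-31,.058)
for k in (0,31): runs(im,i,S,12.7,'y',k,.052)
for k in (-31,31): runs(im,i,S,12.7,'x',k,.052)
runs(im,i,S,12.7,'x',0,.046); runs(im,i,S,12.7,'x',0,.012)
a=cv2.imread('pics/top0.png').astype(int); b,_=snap('top','top52.png'); s0=cv2.imread('pics/scene0.png').astype(int); s1,_=snap('scene','s52.png')
for n,(x0,y0,x1,y1),A,B in (('mug',(322,132,380,182),a,b),('carton',(458,282,515,322),a,b),('tape',(225,285,270,330),a,b),('tape disp',(262,105,316,195),a,b),('mug s',(382,205,425,258),s0,s1),('tape s',(214,238,256,276),s0,s1)):
    print(n,np.abs(A[y0:y1,x0:x1]-B[y0:y1,x0:x1]).mean().round(1))
E
```

```text
t53.42 P [494.6 217.  147.8] yaw 12.68 tilt [0.03 0.  ] q [ 0.21  0.48  1.7   0.    0.97 -0.02] F [0.4 0.5 0.7] w 43.8
x at -50 z 0.058 D[-80,-67.5] W[-67,-62] D[-61.5,-60] D[-59,-51] w[-50.5,-48.5] W[-48,-47] w[-46.5,-45] W[-44.5,-43.5] w[-43,-40.5] W[-34,-32.5] w[-32,-24] w[-23,-22] W[-21.5,-18.5] w[-18,-15.5] w[-14.5,-13.5] B[-13,-11.5] w[-11,13] w[14.5,15.5] W[16,17.5] W[18.5,19.5] W[20.5,21.5] w[22,24] W[24.5,25.5] w[27,30] w[31.5,34] w[35,38] w[39,40.5] W[42.5,44.5] w[45,48.5] B[49,51] D[53,73.5] W[74,79]
x at 0 z 0.058 D[-80,-65.5] W[-65,-64] D[-63.5,-62] W[-61.5,-50.5] w[-50,-43] w[-42,-39] W[-37,-35.5] w[-33.5,-32] w[-31,-29.5] W[-29,-28] w[-27.5,-25.5] w[-24.5,-22.5] W[-22,-20.5] w[-20,-15] B[-13,12.5] D[13.5,14.5] w[16,18] W[18.5,19.5] w[20,24.5] w[26,27] w[28,29.5] W[30,31] w[31.5,37] W[37.5,38.5] w[39,41.5] w[42.5,46.5] B[47,51] D[52.5,79.5]
x at 50 z 0.058 D[-80,-51.5] W[-51,-49.5] w[-49,-48] D[-47.5,-46] W[-45,-44] w[-43.5,-39] D[-37,-36] w[-35.5,-34.5] w[-31,-20] D[-19.5,-18.5] w[-18,-15] D[-14.5,-13.5] w[-13,-12] B[-11.5,-8.5] w[-8,13] D[13.5,15.5] w[16,23] W[23.5,25
[... 2325 characters left out ...]
.5,-31] W[-30.5,-29.5] w[-29,-27] w[-26,-24] W[-23.5,-22] w[-21.5,-16] B[-14,13] D[14,15] w[16.5,18.5] W[19,20] w[20.5,25] W[25.5,26.5] w[27,28] w[29,30.5] W[31,32] w[32.5,38.5] w[40,43] w[44,48] B[48.5,52.5] w[53,54] D[54.5,79.5]
x at 0 z 0.012 D[-80,-77.5] W[-77,-75.5] D[-75,-73.5] W[-73,-60] w[-59.5,-51.5] w[-50,-46.5] W[-44.5,-42.5] W[-41.5,-40.5] w[-40,-38.5] w[-37,-35.5] W[-35,-34] w[-33.5,-31] w[-30,-27.5] W[-27,-25] w[-24.5,-18.5] B[-16.5,13.5] D[14.5,15.5] W[16,17] w[17.5,20] W[20.5,21.5] w[22,27.5] W[28,29] w[29.5,30.5] w[31.5,33] W[33.5,34.5] w[35,42] W[42.5,43.5] w[44,47] w[48.5,53] B[53.5,58] w[58.5,59.5] D[60,79.5]
mug 11.3
carton 8.4
tape 9.8
tape disp 9.1
mug s 4.2
tape s 3.9
```

```bash
python3 -c "
from rig import robot; print(robot.hand_in())"
```

```text
the job is handed in; nothing more can be done
None
```

All five slats are stacked crosswise on the drying stand: two across the bearers, two across those, and the fifth over the near place. I handed the job in at about 53 s on the robot's clock.

**Last checks** (wrist camera, close up, in the stand's axes, good to about 2 mm; I had no picture views left, so these are numeric only):

| Layer | Slat centres | Ends |
|---|---|---|
| 1 | x ≈ -32 and +31 mm | within about 1.5 mm of even |
| 2 | y ≈ -31 and +31 mm | within about 1 mm of even |
| 3 (near place) | x ≈ -31.5 mm | within about 1 mm of even |

- **Bystanders:** the mug, the carton and the roll of tape show no change between the first and last pictures beyond the overall picture noise.
- **At hand-in:** the gripper was open and raised clear of everything.

**What disagreed or went less well:**
- **Finger length:** the fingertips turned out to sit about 26 mm above the reported TCP. I found this by touching down on the first slat at about 24 N, and worked with that offset from then on.
- **Stand position:** the far and close wrist views differed by about 3 mm. I used the close one.
- **Second slat:** I gripped it too far in, so I re-gripped it on the stand and moved it about 4 mm.
- **Contact force:** while I pushed the fifth slat, the wrist force read about 38 N. I think the gripper's body touched the tape dispenser behind the tray. That is close to the 40 N limit and I read the force only once there, so I cannot rule out a higher peak. The dispenser does not look moved.

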